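Right the fallen seed tub and hang its scoop on the rim

ROBOT

A 6-joint arm with a two-finger parallel gripper is mounted at the origin on the work surface. World frame = base frame: x ahead of the robot, y to its left, z up, the work surface at z = 0. Lengths are in m, angles in rad, forces in N, time in s.
With the tool pointing down it reaches from about 0.35 to 0.775 m from the base axis. Payload 7.3 kg.
Tool frame: the origin (TCP) lies at the very end of the fingers, on their centre line; the grasp point (between the pads) lies 19 mm behind it (bot.grip_depth is the distance from the TCP to the grasp point, in m); z points along the fingers, y is the direction in which the jaws open and shut (so a half turn about z gives the same grasp; the last joint's range is limited). The gripper opens to 92 mm and grips with 3 to 60 N. Pads are 19 mm wide; open, the fingers measure 130 mm over their backs; the gripper's body (75 mm by 190 mm) begins 47 mm behind the grasp point.
Start: joints at [-0.146, 0.342, 1.524, -0, 1.275, -0.146], TCP at [0.525, 0, 0.192] pointing down, gripper open.
Joint ranges: [-2.53, 2.53], [-0.77, 2.02], [0.04, 2.7], [-1, 4.14], [0.28, 2.66], [-3.11, 3.11]. Speed limits (rad/s): [2.57, 2.57, 3.14, 3.14, 3.14, 3.14].

INTERFACE

Orientations are given as a 3x3 rotation matrix whose columns are the frame's x, y, z axes.
In Python, from cell import readout, eyes, workorder, bot gives the robot as it stands.
- The arm moves only by the tool drive_tool, never from a script. Its argument "moves" is a list of rows, each a list of 3 entries, a list of its own where there are three numbers: the closure, from 0 (fully open) to 1 (shut), then the shift along the world's x, y, z in mm, then the turn, a rotation vector about the world's x, y, z in rad. In form: [[hand, [tx, ty, tz], [rx, ry, rz]], ...]. A call has exactly 10 rows; each row shifts and turns the pose as measured when the row begins; what a row does not reach is not made up. A row lasts 1/12 s, in which the tool goes at most 41.7 mm and 7.16 degrees, less where a joint would pass 70% of its speed; a pose out of reach is approached as far as the arm can. A call with a gripper value outside its range is refused whole. The fingers move at their own pace and stop on an object; "force" is the grip in N (left out, the last holds). Time passes only in rows, so rows that do not move let the fingers close, or fill a call up. It gives the time, the measured TCP pose, the force and the opening at its end, in the units of the state.
- readout.read_state(): the state, without advancing time (a new reading comes with each control period).
- eyes.get_image(name): name is "scene" or "side" or "wrist"; returns a dict with "img" (400x640x3 uint8, red, green, blue), "range_z" (400x640 float32, m along the optical axis (not along the pixel's ray), 0 where there is no reading), "fx", "fy", "cx", "cy" (pixels), "D" ([k1, k2, p1, p2, k3] as OpenCV has them; the pictures are not rectified), "world_to_cam" (4x4, takes a point from world to camera coordinates). Camera axes: x right, y down, z forward; pixel columns grow to the right and rows downward; lengths in m; the calibration is good to about 2 mm. A picture is of the moment at which its call begins.
- workorder.finish_job(): hands the job in, once; it reports no verdict.
The state is a dict: "time": time; "joint_positions": joint angles; "qvel": joint speeds; "joint_torque": joint torques, N m; "tcp_pos": TCP position; "eef_rot": TCP orientation; "ft_force": force on the tool from outside, world axes, zero at the start; "torque": the same for the moment, N m; "width": opening from 0.0 (shut) to 1.0 (fully open).
Only numpy, scipy, OpenCV 4.12 (cv2) and the standard library are available. Lean on these libraries where they do the work, as an engineer would, in place of code of your own. Each camera call takes 0.05 s, during which the arm holds its last target.

TASK

The green seed tub has been knocked over: tip it up so that it stands upright on its black foot on the bench again, easing it over rather than letting it slam down. Then hang the measuring scoop by its own hook over any one side of the tub's rim, with the cup on the outside of the tub, and let go. Leave the jar, bottle, sprayer and brush where they are.

Things in the scene. Friction and masses are not known exactly. Their poses are not given: they have to be found in the camera images.
- tub: Open green square tub on a heavier black foot, 0.5 to 0.95 kg. Foot 150 x 150 x 10 mm; tub 100 x 100 mm outside, centred, walls 6 mm, vertical, plain rim 150 mm above the foot's underside: the foot stands out 25 mm all round. Origin: centre of the underside; z out through the mouth, x, y square to the walls. Starts lying on its -y side, y nearly straight up, mouth 10 degrees below level.
- tub_rim (a point): Centre of the tub's mouth, level with the rim, 150 mm along z from the tub's origin; axes as the tub's.
- foot_edge (a point): Middle of the foot's +y edge, on its tub side: (0, 75, 10) mm in the tub's frame; at the start uppermost, about 150 mm above the bench. Drawn away from the mouth by something behind it, it tips the tub about low_edge with a few newtons; after about 35 degrees the tub goes on by itself until its wall meets whatever is still in the corner between foot and wall.
- low_edge (a point): Middle of the foot's -y edge at its underside: (0, -75, 0) mm in the tub's frame; at the start down on the bench, where the tub pivots as it is tipped up.
- scoop: Steel measuring scoop, about 0.16 kg, standing upright. Open square cup 60 x 60 mm, 50 mm high; a flat upright strap 20 mm wide (along y) rises from its +x side, back face at x = 30 mm. Origin: centre of the cup's underside; z up; its hook points to +x.
- scoop_throat (a point): Middle of the hook's throat under its level bar: (38.5, 0, 100) mm in the scoop's frame; when hung it lies on top of the tub's wall. The bar, 20 mm wide and 6 mm thick, runs from the strap (x = 30) to x = 52 mm; its end lip (x = 47 to 52) reaches down to 80 mm height. Throat 17 mm wide.
- scoop_grip (a point): Middle of the orange grip above the hook: (23, 0, 142) mm in the scoop's frame. The grip is 14 mm (x) by 20 mm (y), from 113 to 163 mm above the cup's underside.
- seed_jar: Amber jar with steel lid, 68 mm across, 95 mm high, loose, to be left alone. Origin: centre of its underside.
- feed_bottle: White bottle with blue cap, 72 mm across, 190 mm high, loose, to be left alone. Origin: centre of its underside.
- sprayer: White pump sprayer with blue head, 110 mm across, 250 mm high, loose, to be left alone. Origin: centre of its underside.
- brush: Hand brush lying on the bench near the robot, loose, to be left alone. Origin: centre of its underside.

How it is judged:
By the outcome, as a careful person would: the job done as asked, in the order asked, and still so for the second after the job is handed in, with the robot touching nothing.
It also fails if it takes over 69 s, if anything falls off the work surface, if the arm or the gripper's body presses on something with over 40 N, if the wrist force passes 120 N, or if a joint passes its speed limit or range.

## Working session

There is one attempt and no reset: what is moved stays moved. The work goes in short steps, Python scripts to look and compute and a tool call to move; the robot and the scene stay as the last step left them, time stands still between calls to the robot, and variables do not carry over. Pictures are saved under pics/ and viewed, and the job is handed in when it is done.

Besides the shell and the picture viewer there is one more tool, called after "Request:" as name([rows], argument=value, ...), one row to a line, values as JSON. drive_tool: Moves the arm, as the interface text tells. Its arguments: {"type":"object","properties":{"moves":{"type":"array","items":{"type":"array"}},"force":{"type":"number"}},"required":["moves"]}

```bash
ls; mkdir -p pics; python3 - <<'E'
from cell import readout, eyes, workorder, bot
import cv2
print(readout.read_state()); print([a for a in dir(bot) if a[0]!='_'])
for n in ("scene","side","wrist"):
    d=eyes.get_image(n); cv2.imwrite(f"pics/a_{n}.png",d["img"][:,:,::-1]); print(n,d["fx"],d["fy"],d["cx"],d["cy"],d["D"],d["world_to_cam"])
E
```

```text
pics
{'time': 0.0, 'joint_positions': array([-1.45985068e-01,  3.42734934e-01,  1.52503681e+00, -2.77995605e-05,
        1.27539318e+00, -1.46008409e-01]), 'qvel': array([-0.00011557, -0.00052082, -0.00049555, -0.00032257,  0.00061441,
       -0.00067398]), 'joint_torque': array([ 7.61924657e-04, -4.31245601e+01, -2.44219762e+01,  7.17750052e-02,
        5.59406646e-02, -1.04314388e-04]), 'tcp_pos': array([5.24529106e-01, 8.98427292e-05, 1.91031763e-01]), 'eef_rot': array([[-3.12970960e-05,  9.99998784e-01, -1.55941691e-03],
       [ 9.99999979e-01,  3.16127619e-05,  2.02401346e-04],
       [ 2.02450397e-04, -1.55941054e-03, -9.99998764e-01]]), 'ft_force': array([-0.13578346,  0.60890052, -0.33687306]), 'torque': array([-0.05383197,  0.01259046, -0.01723039]), 'width': 1.0023807856518687}
['MotionError', 'grip_depth']
scene 470.945508485486 470.945508485486 329.51755036948873 197.3528291571088 [-0.09891184  0.          0.          0.          0.        ] [[ 0.0829302   0.99649687 -0.01079715 -0.10077496]
 [ 0.82843907 -0.07495806 -0.55504054 -0.35263979]
 [-0.55390549  0.03708484 -0.
[... 195 characters left out ...]
          0.        ] [[ 8.81529361e-01 -4.72128444e-01 -8.47652465e-04 -4.22319318e-01]
 [-2.49067050e-01 -4.63516035e-01 -8.50363740e-01  2.24904517e-01]
 [ 4.01088009e-01  7.49831727e-01 -5.26194632e-01  7.92772960e-01]
 [ 0.00000000e+00  0.00000000e+00  0.00000000e+00  1.00000000e+00]]
wrist 329.4124072513725 329.4124072513725 314.1899362014459 202.68710654723733 [-0.00672753  0.          0.          0.          0.        ] [[ 9.99993159e-01 -9.80115685e-06 -3.69895731e-03 -5.22844088e-01]
 [ 1.11161235e-03 -9.52976072e-01  3.03043512e-01 -3.77642377e-02]
 [-3.52798798e-03 -3.03045551e-01 -9.52969542e-01  3.92927803e-01]
 [ 0.00000000e+00  0.00000000e+00  0.00000000e+00  1.00000000e+00]]
```

View pics/a_scene.png

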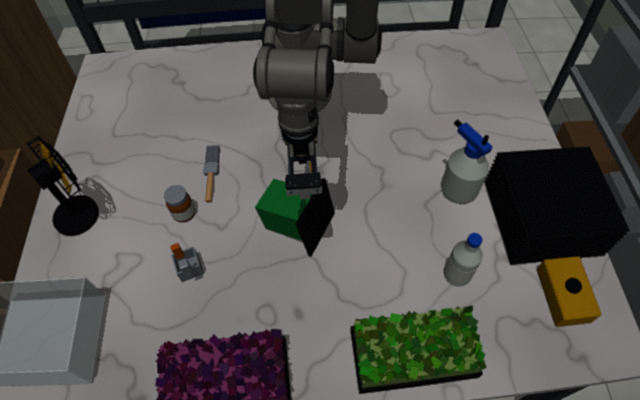

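View pics/a_side.png

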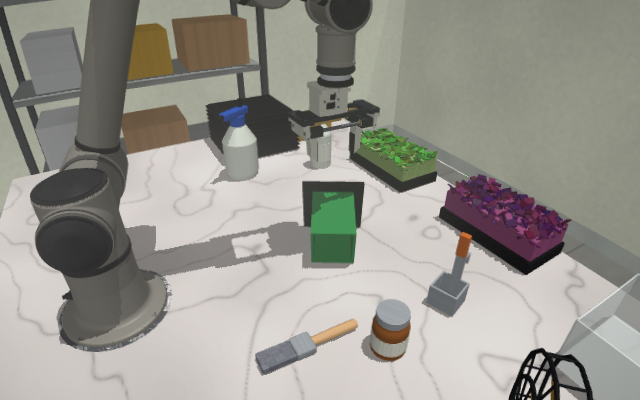

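View pics/a_wrist.png

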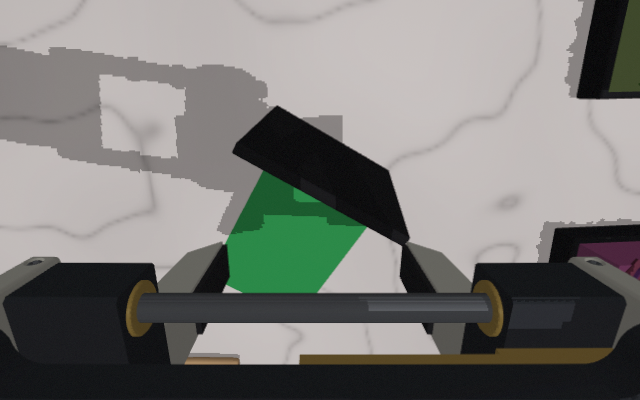

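```bash
cat > h.py <<'E'
import numpy as np, cv2
from cell import readout, eyes, workorder, bot
def grab(n,save=None):
    d=eyes.get_image(n)
    if save: cv2.imwrite(f"pics/{save}.png",d["img"][:,:,::-1])
    return d
def cloud(d):
    h,w=d["range_z"].shape
    u,v=np.meshgrid(np.arange(w),np.arange(h))
    K=np.array([[d["fx"],0,d["cx"]],[0,d["fy"],d["cy"]],[0,0,1]])
    p=cv2.undistortPoints(np.stack([u,v],-1).reshape(-1,1,2).astype(np.float64),K,np.array(d["D"])).reshape(h,w,2)
    z=d["range_z"].astype(float)
    P=np.stack([p[...,0]*z,p[...,1]*z,z],-1)
    T=d["world_to_cam"]; W=(P-T[:3,3])@T[:3,:3]
    W[z<=0]=np.nan
    return W
def proj(d,X):
    T=np.array(d["world_to_cam"]);K=np.array([[d["fx"],0,d["cx"]],[0,d["fy"],d["cy"]],[0,0,1]])
    return cv2.projectPoints(np.asarray(X,float).reshape(-1,1,3),cv2.Rodrigues(T[:3,:3])[0],T[:3,3],K,np.array(d["D"]))[0].reshape(-1,2)
def crop(d,name,x0,y0,x1,y1,k):
    cv2.imwrite(f"pics/{name}.png",cv2.resize(d["img"][y0:y1,x0:x1,::-1],None,fx=k,fy=k,interpolation=cv2.INTER_CUBIC))
E
python3 - <<'E'
from h import *
np.set_printoptions(precision=4,suppress=True)
for n in("scene","side","wrist"):
    d=grab(n); W=cloud(d); I=d["img"].astype(int)
    if n=="scene": crop(d,"b_scene",150,140,350,290,4)
    if n=="side": crop(d,"b_side",250,150,500,330,3)
    r,g,b=I[...,0],I[...,1],I[...,2]
    m=(g>1.5*r)&(g>1.3*b)&(g>30)&(W[...,2]<0.25)&(abs(W[...,1])<0.2)&(W[...,0]<0.75)
    k=(I.max(-1)<50)&(W[...,2]<0.165)&(W[...,2]>0.004)&(abs(W[...,1])<0.2)&(W[...,0]<0.75)&(W[...,0]>.35)
    # plane fit by z-height slices
    for nm,q in(("green",m),("black",k)):
        P=W[q]; 
        if len(P)<10: continue
        print(n,nm,len(P),P.min(0),P.max(0))
    np.savez(f"c_{n}.npz",g=W[m],k=W[k])
    o=(r>130)&(g<0.65*r)&(b<0.5*r)&(W[...,2]>0.1)&(W[...,2]<0.2)
    if o.sum()>5: P=W[o];print(n,"orange",len(P),np.median(P,0),P.min(0),P.max(0))
E
```

```text
scene green 1814 [ 0.4249 -0.1286  0.007 ] [0.5912 0.0139 0.2442]
scene black 2239 [ 0.4692 -0.1273  0.0045] [0.6156 0.0707 0.1524]
side green 2986 [ 0.4198 -0.132   0.0028] [0.5907 0.0308 0.1231]
side orange 85 [ 0.6367 -0.3148  0.1619] [ 0.6287 -0.3193  0.1191] [ 0.6448 -0.2972  0.165 ]
wrist green 11193 [ 0.4364 -0.1017  0.0969] [0.5682 0.0297 0.2356]
wrist black 10214 [ 0.4645 -0.0266  0.0061] [0.6074 0.0747 0.1506]
```

View pics/b_scene.png

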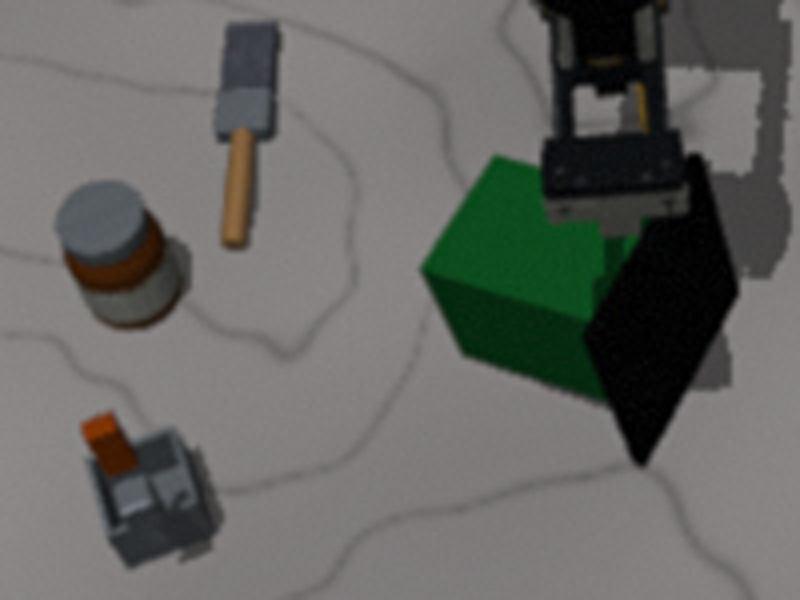

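View pics/b_side.png

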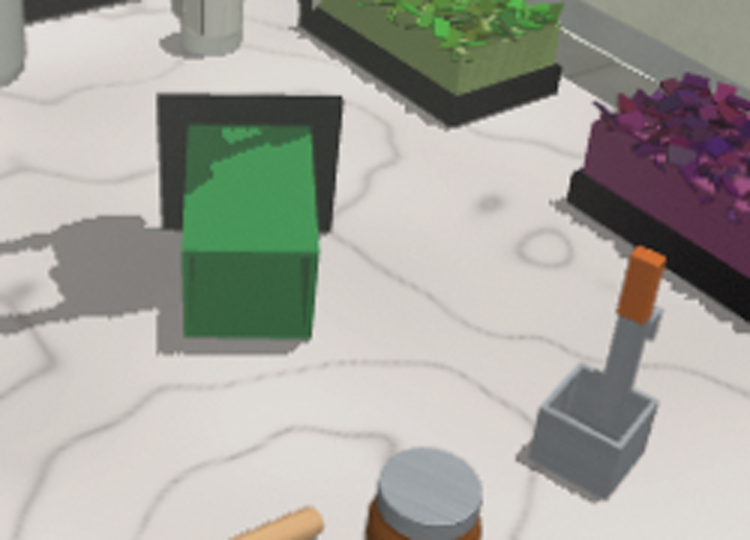

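```bash
cat > fit.py <<'E'
from h import *
from scipy.optimize import least_squares
def sdbox(P,lo,hi):
    c=(np.array(lo)+hi)/2;h=(np.array(hi)-lo)/2
    q=abs(P-c)-h
    return np.linalg.norm(np.maximum(q,0),axis=1)+np.minimum(q.max(1),0)
def tubR(a,t):
    z=np.array([np.cos(a)*np.cos(t),np.sin(a)*np.cos(t),-np.sin(t)])
    y=np.array([np.cos(a)*np.sin(t),np.sin(a)*np.sin(t),np.cos(t)])
    return np.stack([np.cross(y,z),y,z],1)
def tubpose(p):
    R=tubR(p[0],p[3]); return R,np.array([p[1],p[2],p[4]])-R@np.array([0,-.075,0])
E
python3 - <<'E'
from fit import *
np.set_printoptions(precision=4,suppress=True)
G={n:np.load(f"c_{n}.npz") for n in("scene","side","wrist")}
for use in(("scene","side","wrist"),("side",),("wrist",)):
    g=np.concatenate([G[n]["g"][:: (4 if n=="wrist" else 1)] for n in use]); g=g[g[:,2]<0.14]
    k=np.concatenate([G[n]["k"][:: (4 if n=="wrist" else 1)] for n in use if n!='side']+[np.zeros((0,3))])
    def f(p):
        R,o=tubpose(p)
        dg=np.minimum(abs(sdbox((g-o)@R,[-.05,-.05,.01],[.05,.05,.15])),np.inf)
        r=[dg]
        if len(k): r.append(abs(sdbox((k-o)@R,[-.075,-.075,0],[.075,.075,.01])))
        return np.concatenate(r)
    s=least_squares(f,[-2.1,.55,.05,.17,0],loss="soft_l1",f_scale=.003)
    R,o=tubpose(s.x); print(use,s.x,np.median(f(s.x)),"o",o)
    for nm,q in(("rim",[0,0,.15]),("edge",[0,.075,.01]),("top corners",[.075,.075,0]),("",[-.075,.075,0])): print(nm,o+R@np.array(q))
    print(R)
# scoop
for n in("scene","side"):
    d=grab(n);W=cloud(d);P=W.reshape(-1,3);I=d["img"].reshape(-1,3).astype(int)
    m=(P[:,2]>.006)&(P[:,2]<.18)&(abs(P[:,0]-.64)<.07)&(abs(P[:,1]+.31)<.065)
    P=P[m];C=I[m]; o=(C[:,0]>2*C[:,2])
    print(n,len(P),o.sum(),np.median(P[o],0),P.min(0),P.max(0))
    np.savez(f"s_{n}.npz",P=P,o=o)
E
```

```text
('scene', 'side', 'wrist') [-2.1127  0.5551  0.0441  0.1783  0.0033] 0.0013526803991422073 o [0.5483 0.0327 0.0771]
rim [ 0.4721 -0.0938  0.0505]
edge [0.5363 0.0128 0.1491]
top corners [ 0.6057 -0.0174  0.1509]
 [0.4771 0.06   0.1509]
[[ 0.8567 -0.0915 -0.5076]
 [-0.5158 -0.152  -0.8431]
 [ 0.      0.9841 -0.1774]]
('side',) [-2.1056  0.5439  0.0382  0.1485 -0.0004] 0.00209173031526887 o [0.5382 0.0286 0.0738]
rim [ 0.4626 -0.099   0.0516]
edge [0.5275 0.0106 0.1465]
top corners [ 0.5971 -0.0191  0.148 ]
 [0.4681 0.0573 0.148 ]
[[ 0.8604 -0.0754 -0.5041]
 [-0.5097 -0.1273 -0.8509]
 [-0.      0.989  -0.1479]]
('wrist',) [-2.0887  0.5517  0.0482  0.1867  0.0041] 0.0005774509660070081 o [0.5448 0.0361 0.0778]
rim [ 0.4719 -0.0919  0.05  ]
edge [0.5331 0.0155 0.1497]
top corners [ 0.6031 -0.0131  0.1515]
 [0.4728 0.0612 0.1515]
[[ 0.8689 -0.0919 -0.4864]
 [-0.495  -0.1613 -0.8538]
 [ 0.      0.9826 -0.1856]]
scene 797 126 [ 0.647  -0.3058  0.1482] [ 0.5809 -0.3525  0.006 ] [ 0.7061 -0.2782  0.1683]
side 1712 256 [ 0.6334 -0.3103  0.1448] [ 0.5774 -0.353   0.006 ] [ 0.6704 -0.2781  0.165 ]
```

Request:
drive_tool([
  [0.5,[0,0,0],[0,0,-0.09]],
  [0.5,[0,0,0],[0,0,-0.09]],
  [0.5,[-1,-1,0],[0,0,-0.09]],
  [0.5,[0,-1,0],[0,0,-0.09]],
  [0.5,[0,-1,0],[0,0,-0.09]],
  [0.5,[0,0,0],[0,0,-0.09]],
  [0.5,[0,0,-6],[0,0,0]],
  [0.5,[0,0,-6],[0,0,0]],
  [0.5,[0,0,-6],[0,0,0]],
  [0.5,[0,0,-6],[0,0,0]],
], force=20)

```text
time: 1.23
tcp_pos: [0.5242, -0.0031, 0.1664]
eef_rot: [[0.53, 0.848, 0.002], [0.848, -0.53, -0.0], [0.001, 0.001, -1.0]]
ft_force: [0.3, -0.2, -0.2]
width: 0.504
```

```bash
python3 - <<'E'
from h import *
d=grab("wrist","c_wrist"); d=grab("side"); crop(d,"c_side",250,60,450,260,4) 
E
```

```text
(no output)
```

View pics/c_wrist.png

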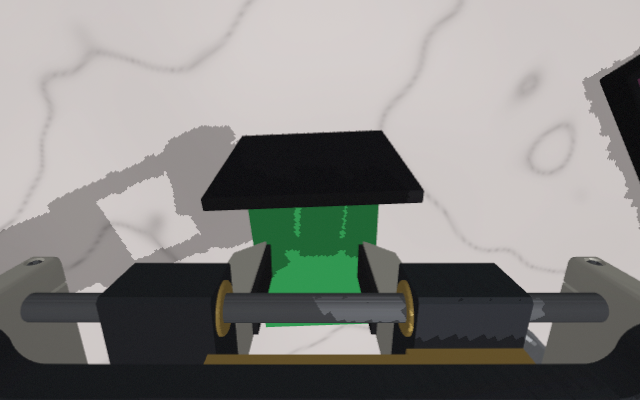

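View pics/c_side.png

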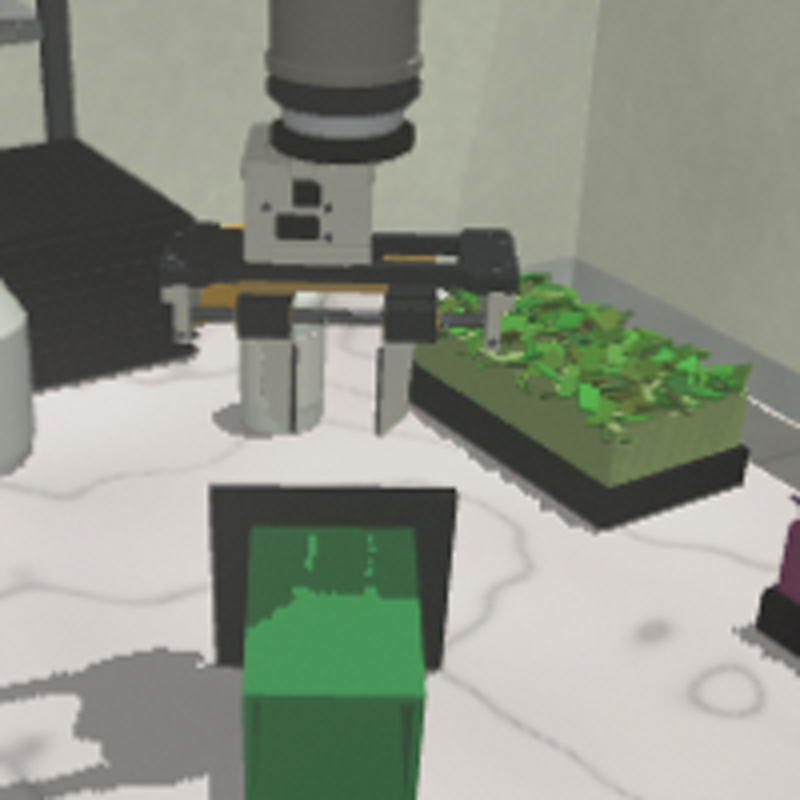

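Request:
drive_tool([
  [0.5,[0,0,-10],[0,0,0]],
  [0.5,[0,0,-10],[0,0,0]],
  [0.5,[0,0,-10],[0,0,0]],
  [0.5,[0,0,-8],[0,0,0]],
  [0.5,[0,0,0],[0,0,0]],
  [0.5,[1,2,0],[0,0,0]],
  [0.5,[1,2,0],[0,0,0]],
  [0.5,[1,2,0],[0,0,0]],
  [0.5,[1,2,0],[0,0,0]],
  [0.5,[1,2,0],[0,0,0]],
])

```text
time: 2.17
tcp_pos: [0.5298, 0.0077, 0.1262]
eef_rot: [[0.528, 0.85, 0.001], [0.85, -0.528, 0.0], [0.001, 0.001, -1.0]]
ft_force: [-0.4, -0.4, -0.6]
width: 0.499
```

```bash
python3 - <<'E'
from h import *
d=grab("wrist","d_wrist"); d=grab("side"); crop(d,"d_side",250,60,450,260,4) 
E
```

```text
(no output)
```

View pics/d_wrist.png

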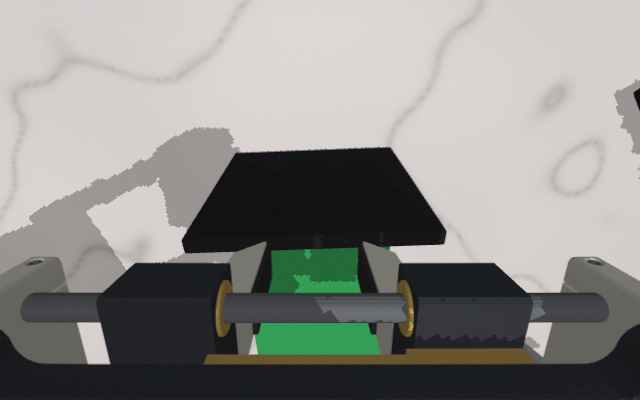

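View pics/d_side.png

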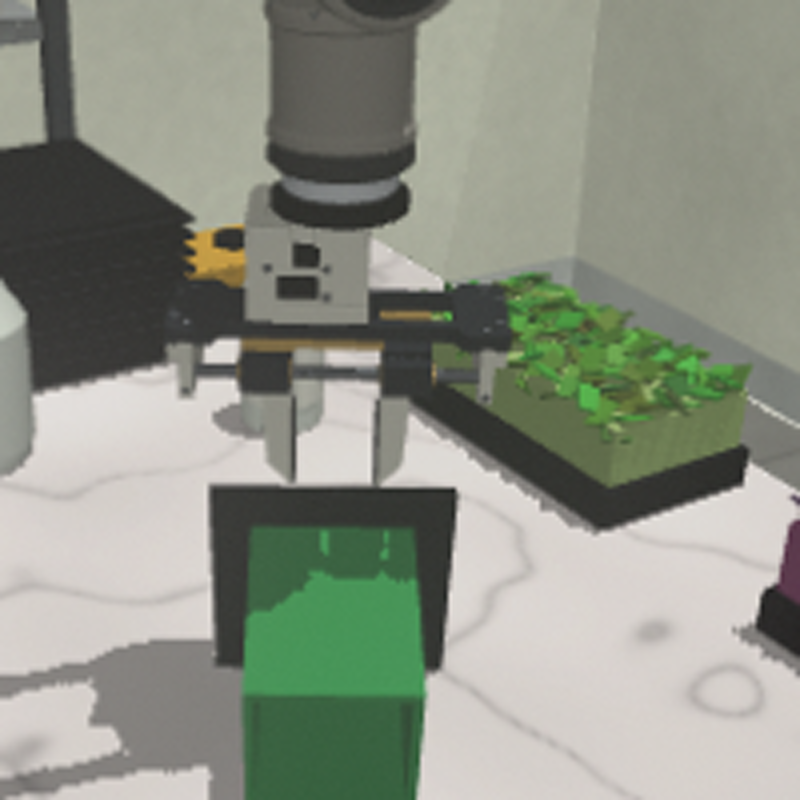

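```bash
python3 - <<'E'
from h import *
np.set_printoptions(precision=4,suppress=True)
s=readout.read_state();t=s["tcp_pos"];R=s["eef_rot"]
for n in("side","wrist","scene"):
    d=grab(n); print(n,proj(d,[t,t+R@[0,.032,0],t-R@[0,.032,0],[.535,.014,.149],[.605,-.016,.151],[.475,.06,.151]]))
    if n=="scene": crop(d,"d_scene",220,130,370,280,4)
    W=cloud(d)
    if n=="side":
        for p in((322,177),(345,177),(322,183),(345,183),(333,183),(333,190)): print(p,W[p[1],p[0]])
print(t)
E
```

```text
side [[333.5081 190.8271]
 [346.6934 191.2375]
 [320.3612 190.4195]
 [334.2888 181.0384]
 [365.381  178.9923]
 [303.5498 177.8986]]
(322, 177) [0.5006 0.0134 0.1692]
(345, 177) [ 0.5456 -0.0163  0.172 ]
(322, 183) [0.5056 0.0222 0.1474]
(345, 183) [ 0.5566 -0.0005  0.145 ]
(333, 183) [0.5294 0.0104 0.1469]
(333, 190) [0.5308 0.012  0.126 ]
wrist [[316.1745 234.0082]
 [366.7096 234.0477]
 [265.6751 233.9589]
 [318.4722 236.9743]
 [457.0211 219.1763]
 [181.3249 225.7995]]
scene [[309.258  203.6497]
 [303.0543 213.4254]
 [315.3017 194.1291]
 [311.4585 200.1498]
 [300.5454 225.3806]
 [328.2336 178.4581]]
[0.5298 0.0079 0.1262]
```

View pics/d_scene.png

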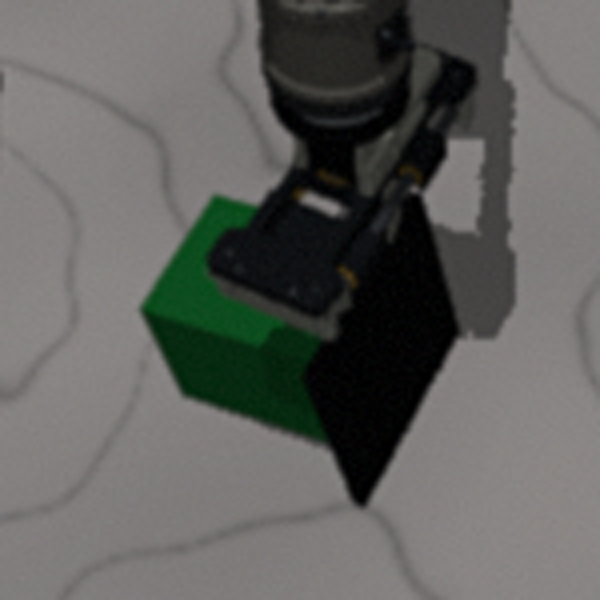

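```bash
python3 - <<'E'
from h import *
np.set_printoptions(precision=4,suppress=True)
d=grab("side")
R=readout.read_state()["eef_rot"]
for t in([.5242,-.0031,.1664],[.5298,.0078,.1262]):
    print(proj(d,[np.array(t)+R@[sx,sy,0] for sx in(-.0095,.0095) for sy in(-.023,.023)]))
W=cloud(d)
for c in(320,333,340): print([ (r,np.round(W[r,c]@[.511,.859,0],4),round(W[r,c,2],4)) for r in range(166,200,2)])
crop(d,"e_side",300,150,370,210,10)
E
```

```text
[[324.2017 180.4315]
 [343.9564 181.0392]
 [324.5826 176.5378]
 [343.9903 177.1257]]
[[323.8769 192.526 ]
 [342.9679 193.1413]
 [324.2513 188.5545]
 [343.019  189.1503]]
[(166, np.float64(0.2641), np.float64(0.1998)), (168, np.float64(0.2653), np.float64(0.194)), (170, np.float64(0.2659), np.float64(0.1885)), (172, np.float64(0.2646), np.float64(0.1839)), (174, np.float64(0.2649), np.float64(0.1785)), (176, np.float64(0.2656), np.float64(0.1728)), (178, np.float64(0.2671), np.float64(0.1666)), (180, np.float64(0.5588), np.float64(-0.0011)), (182, np.float64(0.2833), np.float64(0.1467)), (184, np.float64(0.2749), np.float64(0.1459)), (186, np.float64(0.2771), np.float64(0.1391)), (188, np.float64(0.2796), np.float64(0.132)), (190, np.float64(0.2811), np.float64(0.1255)), (192, np.float64(0.2799), np.float64(0.1205)), (194, np.float64(0.2718), np.float64(0.1197)), (196, np.float64(0.2629), np.float64(0.1195)), (198, np.float64(0.2564), np.float64(0.1178))]
[(166, np.float64(0.658), np.float64(-0.0002)), (168, np.float64(0.6455), np.float64(-0.0015)), (170, np.float64(0.6329), np.float6
[... 771 characters left out ...]
, np.float64(0.6321), np.float64(-0.0016)), (172, np.float64(0.6142), np.float64(0.0002)), (174, np.float64(0.6042), np.float64(-0.002)), (176, np.float64(0.5887), np.float64(-0.0011)), (178, np.float64(0.578), np.float64(-0.0027)), (180, np.float64(0.558), np.float64(0.0009)), (182, np.float64(0.285), np.float64(0.1469)), (184, np.float64(0.2762), np.float64(0.1464)), (186, np.float64(0.2755), np.float64(0.1412)), (188, np.float64(0.2778), np.float64(0.1343)), (190, np.float64(0.2817), np.float64(0.1264)), (192, np.float64(0.2786), np.float64(0.1226)), (194, np.float64(0.2733), np.float64(0.1201)), (196, np.float64(0.2645), np.float64(0.1198)), (198, np.float64(0.2573), np.float64(0.1186))]
```

View pics/e_side.png

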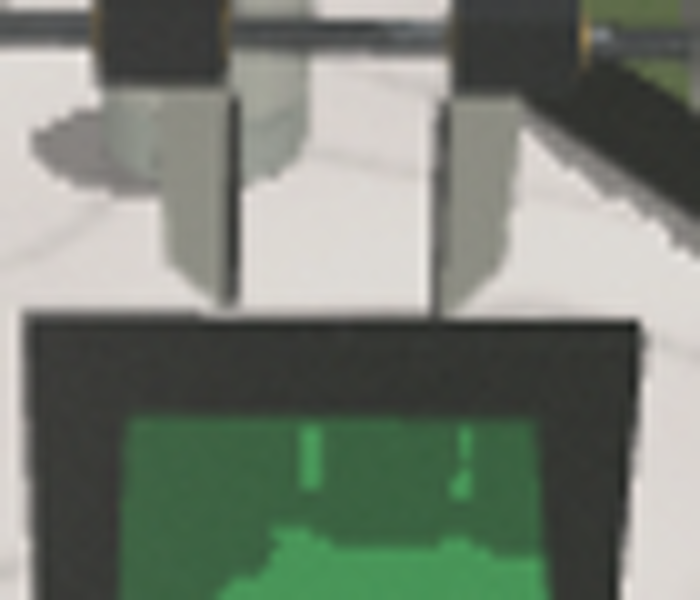

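```bash
python3 - <<'E'
from h import *
np.set_printoptions(precision=4,suppress=True)
s=readout.read_state();t=s["tcp_pos"];R=s["eef_rot"]
d=grab("wrist");W=cloud(d)
L=(W-t)@R
for c in(245,255,262,372,380): print(c,[(r,np.round(L[r,c]*1000).tolist()) for r in range(238,300,6)])
T=d["world_to_cam"];print("cam in tool",R.T@(-T[:3,:3].T@T[:3,3]-t), (T[:3,:3]@R)[2])
crop(d,"e_wrist",200,200,440,340,3)
E
```

```text
245 [(238, [8.0, -40.0, -24.0]), (244, [3.0, -40.0, -22.0]), (250, [11.0, -35.0, -46.0]), (256, [11.0, -34.0, -51.0]), (262, [11.0, -33.0, -58.0]), (268, [11.0, -32.0, -63.0]), (274, [11.0, -31.0, -68.0]), (280, [11.0, -30.0, -73.0]), (286, [11.0, -29.0, -78.0]), (292, [11.0, -28.0, -82.0]), (298, [30.0, -20.0, -115.0])]
255 [(238, [8.0, -34.0, -23.0]), (244, [4.0, -35.0, -22.0]), (250, [11.0, -30.0, -46.0]), (256, [11.0, -29.0, -52.0]), (262, [11.0, -28.0, -57.0]), (268, [12.0, -27.0, -64.0]), (274, [11.0, -26.0, -68.0]), (280, [10.0, -26.0, -71.0]), (286, [10.0, -25.0, -76.0]), (292, [nan, nan, nan]), (298, [30.0, -17.0, -115.0])]
262 [(238, [8.0, -30.0, -23.0]), (244, [11.0, -28.0, -38.0]), (250, [11.0, -27.0, -44.0]), (256, [10.0, -26.0, -51.0]), (262, [10.0, -25.0, -56.0]), (268, [9.0, -25.0, -61.0]), (274, [9.0, -24.0, -65.0]), (280, [7.0, -24.0, -66.0]), (286, [4.0, -24.0, -66.0]), (292, [1.0, -24.0, -67.0]), (298, [31.0, -15.0, -116.0])]
372 [(238, [8.0, 31.0, -23.0]), (244, [11.0, 28.0, -39.0]), (250, [11.0, 27.0, -45.0]), (256, [10.0, 27.0, -51.0]), (262, [11.0, 25.0, -57.0]), (268, [11.0, 24.0, -63.0]), (274, [10.0, 24.0, -66.0]), (280, [9.0, 23.0, -71.0]), (286, [9.0, 23.0, -74.0]), (292, [8.0, 22.0, -78.0]), (298, [31.0, 15.0, -115.0])]
380 [(238, [7.0, 36.0, -22.0]), (244, [3.0, 36.0, -22.0]), (250, [11.0, 31.0, -45.0]), (256, [11.0, 30.0, -51.0]), (262, [11.0, 29.0, -57.0]), (268, [11.0, 28.0, -63.0]), (274, [11.0, 27.0, -68.0]), (280, [12.0, 26.0, -74.0]), (286, [11.0, 25.0, -77.0]), (292, [11.0, 25.0, -81.0]), (298, [31.0, 17.0, -116.0])]
cam in tool [ 0.0827 -0.0008 -0.1928] [-0.3045 -0.0021  0.9525]
```

View pics/e_wrist.png

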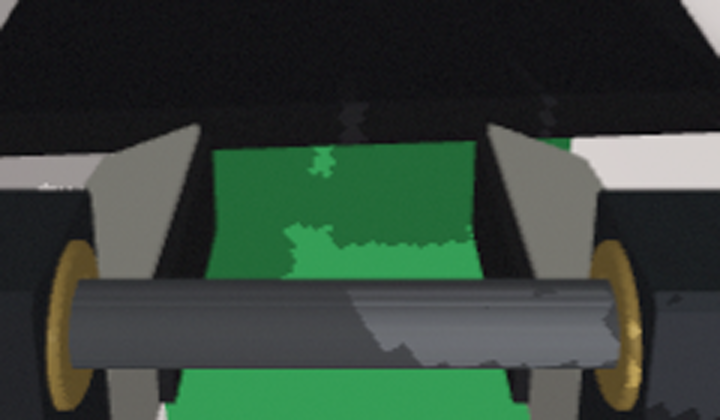

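Request:
drive_tool([
  [0.5,[-5,-8,0],[0,0,0]],
  [0.5,[-5,-9,0],[0,0,0]],
  [0.5,[0,0,-7],[0,0,0]],
  [0.5,[0,0,-7],[0,0,0]],
  [0.5,[0,0,-7],[0,0,0]],
  [0.5,[0,0,-7],[0,0,0]],
  [0.5,[0,0,-3],[0,0,0]],
  [0.5,[0,0,0],[0,0,0]],
  [0.5,[0,0,0],[0,0,0]],
  [0.5,[0,0,0],[0,0,0]],
])

```text
time: 3.35
tcp_pos: [0.5169, -0.012, 0.0902]
eef_rot: [[0.529, 0.849, -0.003], [0.849, -0.529, 0.001], [-0.001, -0.002, -1.0]]
ft_force: [0.0, 0.7, 1.0]
width: 0.5
```

```bash
python3 - <<'E'
from h import *
d=grab("side"); crop(d,"f_side",270,120,390,220,6) 
d=grab("wrist"); crop(d,"f_wrist",150,150,490,350,2) 
E
```

```text
(no output)
```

View pics/f_side.png

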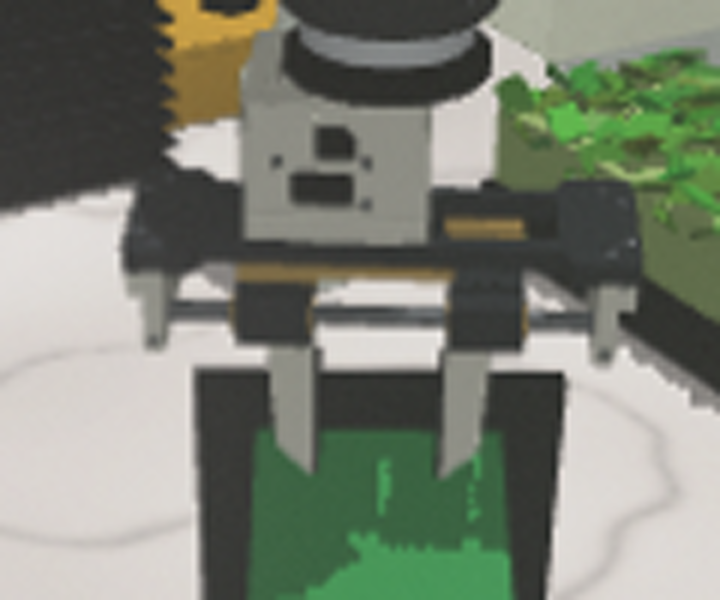

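View pics/f_wrist.png

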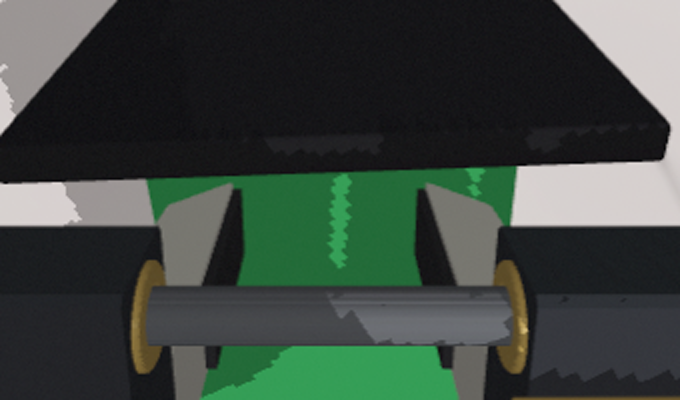

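```bash
cat > arc.py <<'E'
from h import *
import sys
from scipy.spatial.transform import Rotation as Ro
np.set_printoptions(precision=3,suppress=True)
ang=np.deg2rad(59.7); u=np.array([np.cos(ang),np.sin(ang),0]); v=np.array([u[1],-u[0],0]); Z=np.array([0,0,1.])
OFF=.036
def target(psi,L=.321,V=.452,g=.002,gz=.003):
    al=max(0,(psi-10)*40/80); de=np.deg2rad(psi-al); ps=np.deg2rad(psi); a=np.deg2rad(al)
    y=np.sin(ps)*u+np.cos(ps)*Z; z=-np.cos(ps)*u+np.sin(ps)*Z
    Y=.075+.050+g+.0115*abs(np.sin(de)); zz=.010+gz+.0115*np.cos(de)
    if de<0: zz+=.025*np.tan(-de)
    T=L*u+V*v+Y*y+zz*z
    b=np.sin(a)*u+np.cos(a)*Z
    R=np.stack([np.cross(v,-b),v,-b],1)
    return T-OFF*b,R
if __name__=="__main__":
    p0,p1,n=float(sys.argv[1]),float(sys.argv[2]),int(sys.argv[3])
    kw=eval("dict(%s)"%(sys.argv[4] if len(sys.argv)>4 else ""))
    s=readout.read_state();p=s["tcp_pos"];R=s["eef_rot"]
    print("now u,v,z",p@u,p@v,p[2])
    rows=[]
    for k in range(1,n+1):
        t,Rt=target(p0+(p1-p0)*k/n,**kw)
        w=Ro.from_matrix(Rt@R.T).as_rotvec()
        rows.append([0.5,[round(float(q)*1000,1) for q in t-p],[round(float(q),3) for q in w]])
        p,R=t,Rt
    print(rows); print("end u,v,z",p@u,p@v,p[2])
E
python3 arc.py -10 10 10
```

```text
now u,v,z 0.2505107249962169 0.45254080425206605 0.0904672135974475
[[0.5, [12.1, 21.8, -3.0], [-0.0, -0.002, 0.028]], [0.5, [2.6, 4.5, 1.2], [0.0, 0.0, 0.0]], [0.5, [2.6, 4.5, 1.0], [0.0, 0.0, 0.0]], [0.5, [2.7, 4.6, 0.8], [0.0, 0.0, 0.0]], [0.5, [2.7, 4.6, 0.6], [0.0, 0.0, 0.0]], [0.5, [2.3, 3.9, 1.2], [0.0, 0.0, 0.0]], [0.5, [2.3, 3.9, 1.0], [0.0, 0.0, 0.0]], [0.5, [2.3, 4.0, 0.9], [0.0, 0.0, 0.0]], [0.5, [2.3, 4.0, 0.7], [0.0, 0.0, 0.0]], [0.5, [2.4, 4.1, 0.5], [0.0, 0.0, 0.0]]]
end u,v,z 0.31944435263550347 0.452 0.09526124259046567
```

Request:
drive_tool([
  [0.5,[2.5,4.5,0],[0,0,0.015]],
  [0.5,[2.5,4.5,0],[0,0,0.013]],
  [0.5,[2.5,4.5,0],[0,0,0]],
  [0.5,[2.5,4.3,0],[0,0,0]],
  [0.5,[2.5,4.3,0],[0,0,0]],
  [0.5,[2.5,4.3,0.5],[0,0,0]],
  [0.5,[2.5,4.3,0.5],[0,0,0]],
  [0.5,[2.5,4.3,0.5],[0,0,0]],
  [0.5,[2.5,4.3,0.5],[0,0,0]],
  [0.5,[2.5,4.3,0.5],[0,0,0]],
])

```text
time: 4.28
tcp_pos: [0.5444, 0.0354, 0.0938]
eef_rot: [[0.501, 0.865, -0.002], [0.865, -0.501, -0.001], [-0.002, -0.001, -1.0]]
ft_force: [-0.0, -2.0, -0.8]
width: 0.5
```

```bash
python3 - <<'E'
from h import *
d=grab("side"); crop(d,"g_side",270,100,390,240,5) 
d=grab("wrist"); crop(d,"g_wrist",150,100,490,350,2) 
E
python3 arc.py 3 22 10
```

```text
now u,v,z 0.3056578452340718 0.4523580250231872 0.09394343243927311
[[0.5, [0.7, 1.8, -0.3], [0.001, -0.001, -0.004]], [0.5, [2.2, 3.8, 0.7], [0.0, 0.0, 0.0]], [0.5, [2.2, 3.8, 0.6], [0.0, 0.0, 0.0]], [0.5, [2.2, 3.7, 0.4], [-0.005, 0.003, 0.0]], [0.5, [1.9, 3.3, 0.1], [-0.014, 0.008, 0.0]], [0.5, [1.9, 3.3, -0.0], [-0.014, 0.008, -0.0]], [0.5, [1.9, 3.3, -0.2], [-0.014, 0.008, -0.0]], [0.5, [1.9, 3.3, -0.3], [-0.014, 0.008, -0.0]], [0.5, [1.9, 3.3, -0.5], [-0.014, 0.008, 0.0]], [0.5, [1.9, 3.3, -0.6], [-0.014, 0.008, -0.0]]]
end u,v,z 0.3436964989103397 0.45199999999999996 0.0938995539773761
```

View pics/g_side.png

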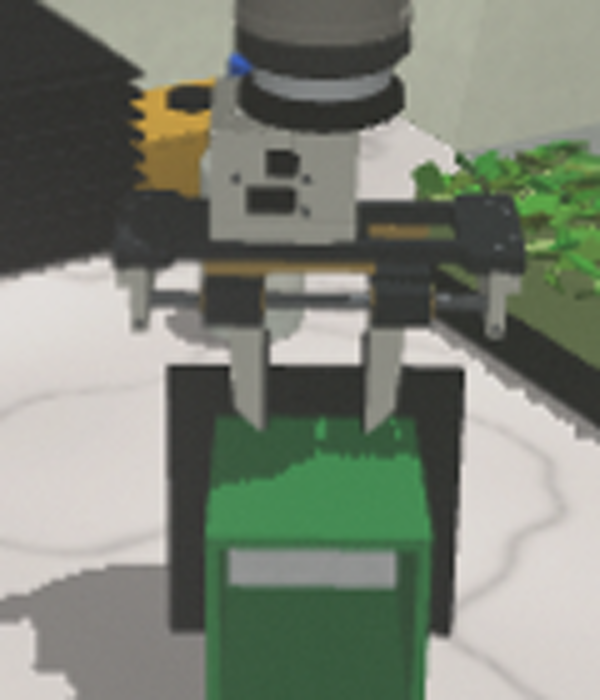

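View pics/g_wrist.png

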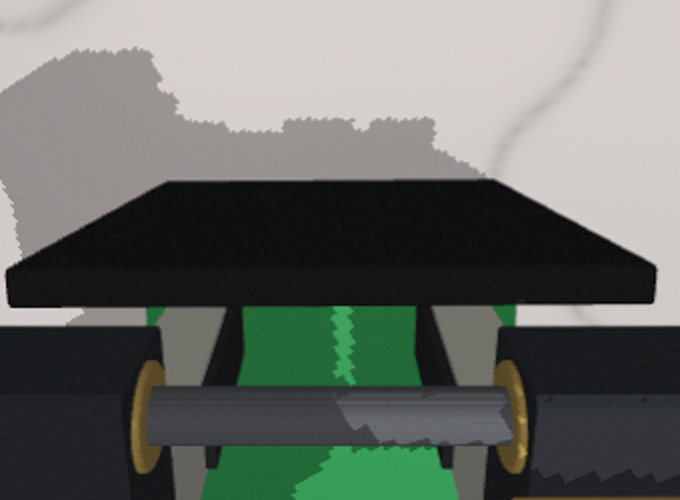

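Request:
drive_tool([
  [0.5,[1.5,2.5,0.5],[0,0,0]],
  [0.5,[2.2,3.8,0.5],[0,0,0]],
  [0.5,[2.2,3.8,0.5],[0,0,0]],
  [0.5,[2.2,3.7,0.4],[-0.005,0.003,0]],
  [0.5,[1.9,3.3,0.1],[-0.014,0.008,0]],
  [0.5,[1.9,3.3,0],[-0.014,0.008,0]],
  [0.5,[1.9,3.3,-0.2],[-0.014,0.008,0]],
  [0.5,[1.9,3.3,-0.3],[-0.014,0.008,0]],
  [0.5,[1.9,3.3,-0.5],[-0.014,0.008,0]],
  [0.5,[1.9,3.3,-0.6],[-0.014,0.008,0]],
])

```text
time: 5.22
tcp_pos: [0.5666, 0.0727, 0.0951]
eef_rot: [[0.5, 0.864, -0.055], [0.859, -0.503, -0.098], [-0.112, 0.002, -0.994]]
ft_force: [-0.1, -0.0, -0.2]
width: 0.501
```

```bash
cat > tf.py <<'E'
from arc import *
from fit import sdbox
from scipy.optimize import least_squares
def tubfit(p0,cams=("side","scene","wrist"),verbose=True,dd=None):
    g=[];k=[]
    for n in cams:
        d=dd[n] if dd else grab(n); W=cloud(d); I=d["img"].astype(int); r,gg,b=I[...,0],I[...,1],I[...,2]
        box=(W[...,2]<0.17)&(W[...,1]>-.15)&(W[...,1]<.3)&(W[...,0]<0.8)&(W[...,0]>.4)
        m=(gg>1.5*r)&(gg>1.3*b)&(gg>30)&box
        kk=(I.max(-1)<50)&(W[...,2]>0.005)&box if n!="wrist" else np.zeros_like(m)
        st=3 if n=="wrist" else 1
        g.append(W[m][::st]); k.append(W[kk][::st])
    g=np.concatenate(g);k=np.concatenate(k)
    def pose(p):
        psi,L,V,th,h=p; uu=np.array([np.cos(th),np.sin(th),0]);vv=np.array([uu[1],-uu[0],0])
        y=np.sin(psi)*uu+np.cos(psi)*Z; z=-np.cos(psi)*uu+np.sin(psi)*Z
        R=np.stack([np.cross(y,z),y,z],1); return R,L*uu+V*vv+h*Z+.075*y
    def f(p):
        R,o=pose(p); G=(g-o)@R;K=(k-o)@R
        walls=np.minimum.reduce([abs(sdbox(G,[-.05,-.05,.01],[.05,.05,.15])),abs(sdbox(G,[-.044,-.044,.016],[.044,.044,.17]))])
        return np.concatenate([walls,np.minimum(abs(sdbox(K,[-.075,-.075,0],[.075,.075,.01])),.02),[(p[4])*30]])
    s=least_squares(f,p0,loss="soft_l1",f_scale=.003)
    if verbose:
        R,o=pose(s.x);print("psi",np.rad2deg(s.x[0]),"L,V",s.x[1:3],"th",np.rad2deg(s.x[3]),"h",s.x[4],"med",np.median(abs(f(s.x))),"o",o,"rim",o+.15*R[:,2])
    return s.x,pose(s.x)
E
python3 - <<'E'
from tf import *
dd={n:grab(n) for n in("side","wrist","scene")}
tubfit([.35,.321,.452,1.04,0],dd=dd); tubfit([.35,.321,.452,1.04,0],("side",),dd=dd)
crop(dd["side"],"i_side",270,100,390,240,5) 
crop(dd["wrist"],"i_wrist",150,100,490,350,2) 
E
python3 arc.py 22 42 10
```

```text
psi 32.98514290176711 L,V [0.319 0.455] th 59.72849305791006 h 0.003015805285740508 med 0.00145020278445699 o [0.575 0.082 0.066] rim [ 0.511 -0.027  0.148]
psi 31.12626072471811 L,V [0.322 0.446] th 58.30933720965535 h -7.328589742152346e-06 med 0.0006480651576709073 o [0.569 0.073 0.064] rim [ 0.501 -0.036  0.142]
now u,v,z 0.3495727178494477 0.452579866939682 0.0954106289331095
[[0.5, [-1.4, -1.3, -2.3], [-0.01, 0.009, -0.003]], [0.5, [2.0, 3.4, -0.9], [-0.015, 0.009, -0.0]], [0.5, [2.0, 3.4, -1.1], [-0.015, 0.009, 0.0]], [0.5, [2.0, 3.4, -1.2], [-0.015, 0.009, -0.0]], [0.5, [2.0, 3.4, -1.4], [-0.015, 0.009, 0.0]], [0.5, [1.9, 3.3, -1.6], [-0.015, 0.009, -0.0]], [0.5, [1.9, 3.3, -1.7], [-0.015, 0.009, 0.0]], [0.5, [1.9, 3.2, -1.9], [-0.015, 0.009, -0.0]], [0.5, [1.8, 3.2, -2.0], [-0.015, 0.009, 0.0]], [0.5, [1.8, 3.1, -2.2], [-0.015, 0.009, -0.0]]]
end u,v,z 0.3820877836426739 0.45200000000000007 0.07913528399203279
```

View pics/i_side.png

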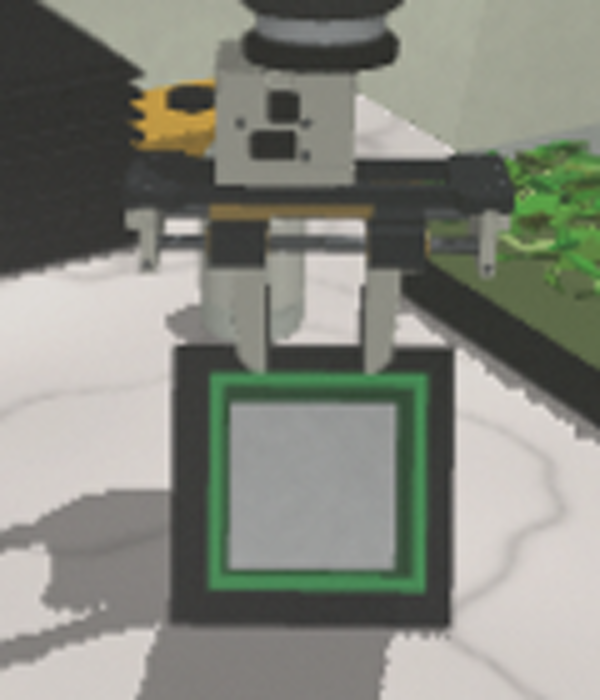

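View pics/i_wrist.png

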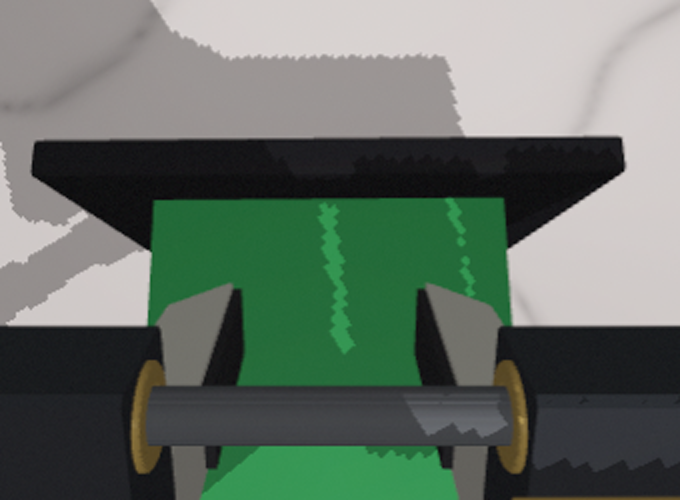

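```bash
cat > bl.py <<'E'
from arc import *
p1=float(sys.argv[1]);n=int(sys.argv[2]);kw=eval("dict(%s)"%(sys.argv[3] if len(sys.argv)>3 else ""))
s=readout.read_state();p=s["tcp_pos"];R=s["eef_rot"];t,Rt=target(p1,**kw)
w=Ro.from_matrix(Rt@R.T).as_rotvec()
print("per row",(t-p)*1000/n,w/n,"target",t,"q",s["joint_positions"])
E
python3 bl.py 50 10 "gz=.006"
```

```text
per row [ 2.176  3.839 -2.402] [-0.021  0.012 -0.   ] target [0.589 0.112 0.071] q [ 0.052  0.558  1.459 -0.1    1.184  0.619]
```

Request:
drive_tool([
  [0.5,[2.2,3.8,-2],[-0.021,0.012,0]],
  [0.5,[2.2,3.8,-2],[-0.021,0.012,0]],
  [0.5,[2.2,3.8,-2],[-0.021,0.012,0]],
  [0.5,[2.2,3.8,-2.4],[-0.021,0.012,0]],
  [0.5,[2.2,3.8,-2.4],[-0.021,0.012,0]],
  [0.5,[2.2,3.8,-2.4],[-0.021,0.012,0]],
  [0.5,[2.2,3.8,-2.4],[-0.021,0.012,0]],
  [0.5,[2.2,3.8,-2.4],[-0.021,0.012,0]],
  [0.5,[2.2,3.8,-2.4],[-0.021,0.012,0]],
  [0.5,[2.2,3.8,-2.4],[-0.021,0.012,0]],
])

```text
time: 6.2
tcp_pos: [0.593, 0.1176, 0.0699]
eef_rot: [[0.472, 0.864, -0.172], [0.805, -0.503, -0.316], [-0.36, 0.01, -0.933]]
ft_force: [3.0, 3.6, -0.7]
width: 0.499
```

```bash
python3 - <<'E'
from tf import *
dd={n:grab(n) for n in("side","wrist","scene")}
tubfit([.9,.321,.452,1.04,0],dd=dd); tubfit([.9,.321,.452,1.04,0],("side",),dd=dd)
crop(dd["side"],"j_side",270,100,390,240,5) 
crop(dd["wrist"],"j_wrist",150,100,490,350,2) 
E
python3 bl.py 70 10 "gz=.006"
```

```text
psi 70.35995049745422 L,V [0.305 0.458] th 60.3369839433069 h -0.0002588483713757766 med 0.0009434796332428025 o [0.584 0.1   0.025] rim [0.559 0.056 0.166]
psi 70.01308606424429 L,V [0.303 0.454] th 60.415841273695825 h -7.855698201650705e-05 med 0.0007736722954860831 o [0.58  0.101 0.026] rim [0.554 0.056 0.167]
per row [ 0.927  1.693 -3.131] [-0.013  0.009 -0.   ] target [0.603 0.135 0.038] q [ 0.227  0.775  1.18  -0.274  1.441  0.825]
```

View pics/j_side.png

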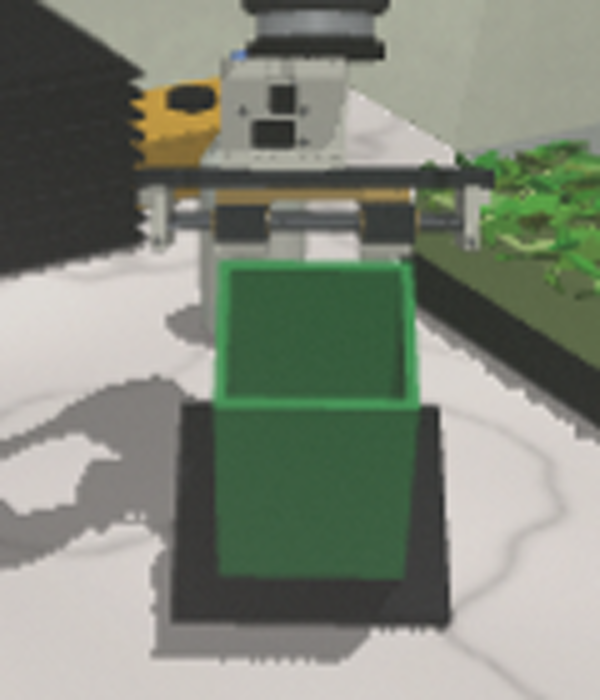

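View pics/j_wrist.png

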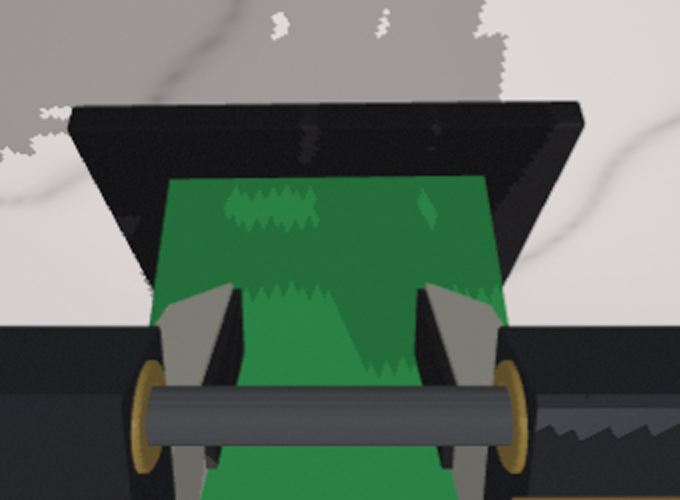

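Request:
drive_tool([
  [0.5,[1.2,2.0,-0.5],[-0.008,0.005,0]],
  [0.5,[1.2,2.0,-0.5],[-0.008,0.005,0]],
  [0.5,[1.2,2.0,-0.5],[-0.008,0.005,0]],
  [0.5,[1.2,2.0,-0.5],[-0.008,0.005,0]],
  [0.5,[1.2,2.0,-0.5],[-0.008,0.005,0]],
  [0.5,[1.2,2.0,-0.5],[-0.008,0.005,0]],
  [0.5,[1.1,1.9,-0.5],[0,0,0]],
  [0.5,[1.1,1.9,-0.5],[0,0,0]],
  [0.5,[1.1,1.9,-0.5],[0,0,0]],
  [0.5,[1.1,1.9,-0.5],[0,0,0]],
])

```text
time: 7.18
tcp_pos: [0.6062, 0.1426, 0.0602]
eef_rot: [[0.457, 0.866, -0.203], [0.785, -0.5, -0.365], [-0.418, 0.007, -0.908]]
ft_force: [2.0, 4.0, -3.5]
width: 0.498
```

```bash
python3 - <<'E'
from tf import *
dd={n:grab(n) for n in("side","wrist","scene")}
tubfit([1.4,.305,.452,1.04,0],dd=dd); tubfit([1.4,.305,.452,1.04,0],("side",),dd=dd)
crop(dd["side"],"k_side",270,100,390,240,5) 
E
```

```text
psi 90.03121640653563 L,V [0.304 0.459] th 60.352274467975924 h 0.008035558085560973 med 0.0007444818898513159 o [0.586 0.103 0.008] rim [0.586 0.103 0.158]
psi 86.9066530687531 L,V [0.304 0.457] th 60.42105006846477 h -0.00010122453773482064 med 0.0014059548250436212 o [0.584 0.104 0.004] rim [0.58  0.097 0.154]
```

View pics/k_side.png

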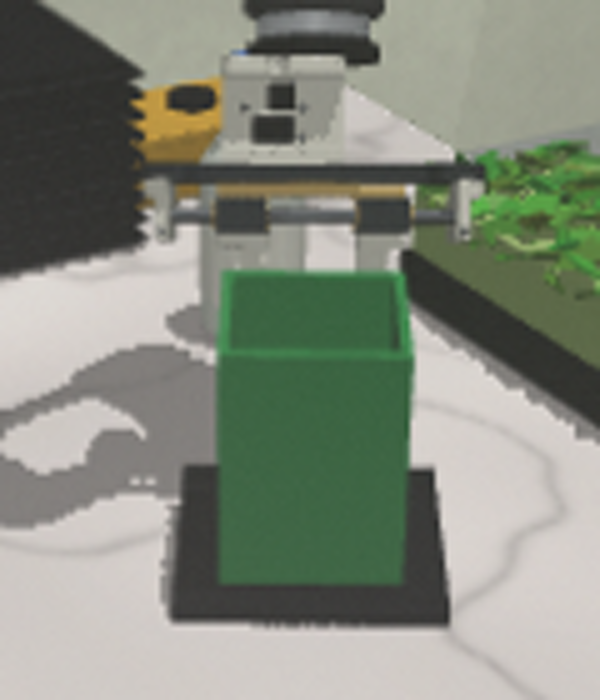

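Request:
drive_tool([
  [0.5,[0.8,1.4,0],[0,0,0]],
  [0.5,[0.8,1.4,0],[0,0,0]],
  [0.5,[0.8,1.4,0],[0,0,0]],
  [0.5,[0.8,1.4,0],[0,0,0]],
  [0.5,[0.8,1.4,0],[0,0,0]],
  [0.5,[0.8,1.4,0],[0,0,0]],
  [0.5,[1.0,1.6,0],[0,0,0]],
  [0.5,[1.0,1.6,0],[0,0,0]],
  [0.5,[2,3.4,0],[0,0,0]],
  [0.5,[2,3.4,0],[0,0,0]],
])

```text
time: 8.17
tcp_pos: [0.6166, 0.158, 0.0631]
eef_rot: [[0.459, 0.864, -0.207], [0.781, -0.503, -0.37], [-0.424, 0.008, -0.906]]
ft_force: [-0.4, 0.1, -0.6]
width: 0.5
```

```bash
python3 - <<'E'
from tf import *
dd={n:grab(n) for n in("side","wrist","scene")}
tubfit([1.5,.305,.452,1.04,0],dd=dd); tubfit([1.5,.305,.452,1.04,0],("side",),dd=dd)
cv2.imwrite("pics/l_side.png",dd["side"]["img"][:,:,::-1])
# scoop
from fit import sdbox
P=[];O=[]
for n in("scene","side"):
    W=cloud(dd[n]).reshape(-1,3);I=dd[n]["img"].reshape(-1,3).astype(int)
    m=(W[:,2]>.004)&(W[:,2]<.18)&(abs(W[:,0]-.64)<.075)&(abs(W[:,1]+.31)<.065)
    P.append(W[m]);O.append(I[m][:,0]>2*I[m][:,2])
for use in((0,1),(0,),(1,)):
    p=np.concatenate([P[i] for i in use]);o=np.concatenate([O[i] for i in use])
    p1=p[~o];p2=p[o]
    def f(q,full=False):
        x,y,th=q[:3];c,s=np.cos(th),np.sin(th)
        def loc(a): b=a-[x,y,0]; return np.stack([c*b[:,0]+s*b[:,1],-s*b[:,0]+c*b[:,1],b[:,2]],1)
        A=loc(p1)
        # cup shell (5 thin boxes ~2mm), strap, bar, lip
        w=.002;bx=[([-.03,-.03,0],[.03,.03,w]),([-.03,-.03,0],[-.03+w,.03,.05]),([.03-w,-.03,0],[.03,.03,.05]),([-.03,-.03,0],[.03,-.03+w,.05]),([-.03,.03-w,0],[.03,.03,.05]),([.026,-.01,0],[.03,.01,.12]),([.03,-.01,.1],[.052,.01,.106]),([.047,-.01,.08],[.052,.01,.106])]
        d1=np.minimum.reduce([abs(sdbox(A,*b)) for b in bx])
        d2=abs(sdbox(loc(p2),[.016,-.01,.113],[.03,.01,.163]))
        return np.concatenate([np.minimum(d1,.02),np.minimum(d2,.05)*2])
    best=min((least_squares(f,[.64,-.31,t],loss="soft_l1",f_scale=.003) for t in np.arange(-3,3.2,.5)),key=lambda s:s.cost)
    th=best.x[2];R=np.array([[np.cos(th),-np.sin(th)],[np.sin(th),np.cos(th)]])
    print("scoop",use,best.x,np.rad2deg(th),"cost",best.cost,np.median(f(best.x)),"grip",best.x[:2]+R@[.023,0])
    P2=np.concatenate([P[i][O[i]] for i in use]);print("orange",np.median(P2,0))
E
```

```text
psi 90.06170986318621 L,V [0.305 0.458] th 60.31143192475921 h 0.008468568529232784 med 0.0008449228293601826 o [0.586 0.103 0.008] rim [0.586 0.103 0.158]
psi 90.19823383035298 L,V [0.304 0.453] th 60.25189544472057 h -6.49842777967906e-05 med 0.0010435818870940562 o [ 0.581  0.105 -0.   ] rim [0.582 0.105 0.15 ]
scoop (0, 1) [ 0.617 -0.315  0.349] 20.00130419596325 cost 0.009678622067187235 0.001276823791435235 grip [ 0.639 -0.308]
orange [ 0.636 -0.309  0.146]
scoop (0,) [ 0.62  -0.314  0.325] 18.621613035007805 cost 0.005115205707844945 0.001022440552858897 grip [ 0.641 -0.307]
orange [ 0.647 -0.306  0.148]
scoop (1,) [ 0.616 -0.316  0.365] 20.886871475475374 cost 0.002834447116638649 0.0007657599198355536 grip [ 0.638 -0.308]
orange [ 0.633 -0.311  0.145]
```

View pics/l_side.png

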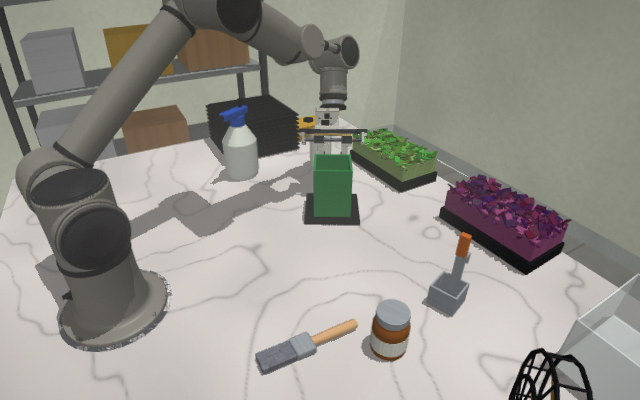

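Request:
drive_tool([
  [0.5,[5,9,12],[0,0,0]],
  [0.5,[5,9,20],[0,0,0]],
  [0.5,[0,0,38],[0,0,0]],
  [0.5,[0,0,38],[0,0,0]],
  [0,[0,0,36],[0.094,-0.055,0]],
  [0,[0,-15,15],[0.094,-0.055,0]],
  [0,[0,-30,0],[0.094,-0.055,0]],
  [0,[0,-30,0],[0.094,-0.055,0]],
  [0,[0,-38,0],[0,0,-0.11]],
  [0,[0,-38,0],[0,0,-0.11]],
], force=40)

```text
time: 9.15
tcp_pos: [0.6217, 0.0304, 0.2211]
eef_rot: [[0.669, 0.743, 0.012], [0.743, -0.669, 0.001], [0.008, 0.008, -1.0]]
ft_force: [2.0, -0.2, 0.4]
width: 0.885
```

Request:
drive_tool([
  [0,[2,-37,0],[0,0,-0.1]],
  [0,[2,-37,0],[0,0,-0.1]],
  [0,[2,-37,0],[0,0,-0.1]],
  [0,[2,-37,0],[0,0,-0.1]],
  [0,[2,-37,0],[0,0,-0.09]],
  [0,[2,-37,0],[0,0,0]],
  [0,[2,-37,0],[0,0,0]],
  [0,[2,-37,-10],[0,0,0]],
  [0,[0,-30,-20],[0,0,0]],
  [0,[0,0,-10],[0,0,0]],
])

```text
time: 9.98
tcp_pos: [0.6323, -0.3221, 0.1863]
eef_rot: [[0.953, 0.301, 0.018], [0.302, -0.953, -0.014], [0.013, 0.018, -1.0]]
ft_force: [-0.1, 0.6, -1.4]
width: 0.996
```

```bash
cat > sc.py <<'E'
from tf import *
def scoopfit(dd,use,init,verbose=True):
    P=[];O=[]
    for n in use:
        W=cloud(dd[n]).reshape(-1,3);I=dd[n]["img"].reshape(-1,3).astype(int)
        m=(W[:,2]>.004)&(W[:,2]<.17)&(abs(W[:,0]-.635)<.075)&(abs(W[:,1]+.31)<.065)
        P.append(W[m]);O.append((I[m][:,0]>1.8*I[m][:,2])&(I[m][:,0]>40)&(W[m][:,2]>.1))
    p=np.concatenate(P);o=np.concatenate(O);p1=p[~o];p2=p[o]
    def f(q):
        x,y,th=q[:3];c,s=np.cos(th),np.sin(th)
        def loc(a): b=a-[x,y,0]; return np.stack([c*b[:,0]+s*b[:,1],-s*b[:,0]+c*b[:,1],b[:,2]],1)
        A=loc(p1);w=.002;bx=[([-.03,-.03,0],[.03,.03,w]),([-.03,-.03,0],[-.03+w,.03,.05]),([.03-w,-.03,0],[.03,.03,.05]),([-.03,-.03,0],[.03,-.03+w,.05]),([-.03,.03-w,0],[.03,.03,.05]),([.026,-.01,0],[.03,.01,.12]),([.03,-.01,.1],[.052,.01,.106]),([.047,-.01,.08],[.052,.01,.106])]
        d1=np.minimum.reduce([abs(sdbox(A,*b)) for b in bx]); d2=abs(sdbox(loc(p2),[.016,-.01,.113],[.03,.01,.163]))
        return np.concatenate([np.minimum(d1,.02),np.minimum(d2,.05)*2])
    s=least_squares(f,init,loss="soft_l1",f_scale=.003).x
    g=s[:2]+.023*np.array([np.cos(s[2]),np.sin(s[2])])
    print(use,s[:2],np.rad2deg(s[2]),"grip",g,"n",len(p1),len(p2),np.median(f(s)))
    return s
E
python3 - <<'E'
from sc import *
dd={n:grab(n) for n in("side","wrist","scene")}
for u_ in(("wrist",),("side",),("scene",),("side","wrist")): scoopfit(dd,u_,[.617,-.315,.35])
s=readout.read_state();print(s["tcp_pos"],s["eef_rot"],s["joint_positions"])
cv2.imwrite("pics/m_wrist.png",dd["wrist"]["img"][:,:,::-1]); crop(dd["side"],"m_side",390,100,540,320,3)
E
```

```text
('wrist',) [ 0.617 -0.315] 20.14911552168098 grip [ 0.639 -0.308] n 2955 927 0.000847591298514019
('side',) [ 0.616 -0.316] 20.71020889830534 grip [ 0.638 -0.308] n 1495 258 0.0007681212832888543
('scene',) [ 0.62  -0.314] 18.770453855170672 grip [ 0.642 -0.307] n 778 129 0.0010010414205406104
('side', 'wrist') [ 0.617 -0.316] 20.456967792625687 grip [ 0.639 -0.308] n 4450 1185 0.0008139378599265164
[ 0.634 -0.316  0.188] [[ 0.952  0.306  0.018]
 [ 0.306 -0.952 -0.011]
 [ 0.014  0.016 -1.   ]] [-0.571  0.687  0.955  0.001  1.479  0.689]
```

View pics/m_wrist.png

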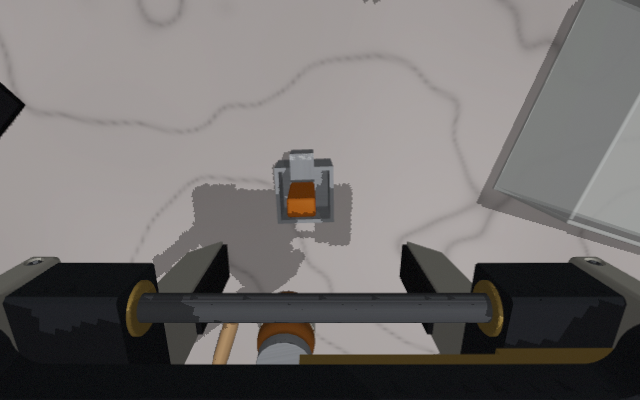

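View pics/m_side.png

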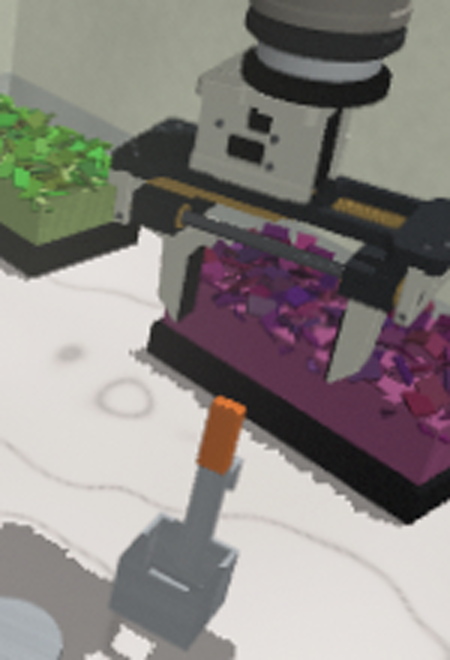

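Request:
drive_tool([
  [0,[3,4,0],[0.006,0.009,0.02]],
  [0,[2,4,0],[0.005,0.009,0.02]],
  [0,[0,0,-15],[0,0,0]],
  [0,[0,0,-15],[0,0,0]],
  [0,[0,0,-15],[0,0,0]],
  [0,[0,0,-15],[0,0,0]],
  [0,[0,0,-15],[0,0,0]],
  [0,[0,0,-10],[0,0,0]],
  [0,[0,0,-8],[0,0,0]],
  [0,[0,0,0],[0,0,0]],
])

```text
time: 10.97
tcp_pos: [0.6497, -0.2904, 0.1064]
eef_rot: [[0.927, 0.375, 0.014], [0.375, -0.927, -0.004], [0.012, 0.009, -1.0]]
ft_force: [0.4, -0.2, -0.5]
width: 0.998
```

```bash
python3 - <<'E'
from sc import *
dd={n:grab(n) for n in("side","wrist")}
s=readout.read_state();t=s["tcp_pos"];R=s["eef_rot"];print(t,R)
W=cloud(dd["wrist"]);L=(W-t)@R;I=dd["wrist"]["img"].astype(int)
o=(I[...,0]>1.8*I[...,2])&(I[...,0]>40)&(W[...,2]>.11)&(abs(W[...,1]+.31)<.04)
print("orange local",L[o].min(0),np.median(L[o],0),L[o].max(0))
crop(dd["wrist"],"n_wrist",150,50,490,350,2); crop(dd["side"],"n_side",390,100,540,320,3)
E
```

```text
[ 0.65  -0.291  0.108] [[ 0.927  0.375  0.017]
 [ 0.375 -0.927 -0.006]
 [ 0.013  0.012 -1.   ]]
orange local [-0.02  -0.005 -0.134] [ 0.021  0.034 -0.125] [ 0.035  0.073 -0.006]
```

View pics/n_wrist.png

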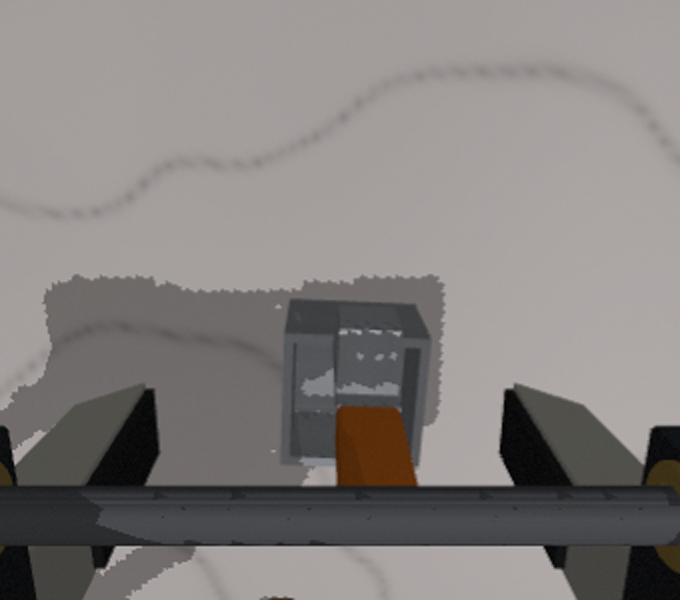

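View pics/n_side.png

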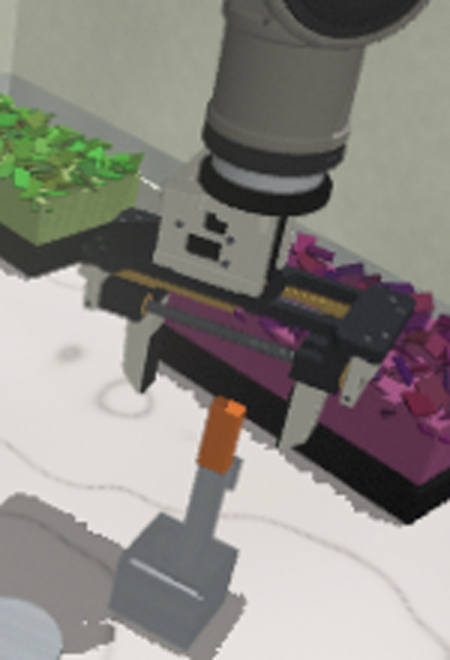

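Request:
drive_tool([
  [0,[-3,-5,0],[0.003,0.008,-0.015]],
  [0,[-3,-5,0],[0.003,0.008,-0.015]],
  [0,[-3,-4,0],[0,0,0]],
  [0,[-2,-3,0],[0,0,0]],
  [0,[0,0,-7],[0,0,0]],
  [0,[0,0,-7],[0,0,0]],
  [0,[0,0,-5],[0,0,0]],
  [0,[0,0,0],[0,0,0]],
  [0,[0,0,0],[0,0,0]],
  [0,[0,0,0],[0,0,0]],
])

```text
time: 11.9
tcp_pos: [0.6389, -0.3122, 0.0909]
eef_rot: [[0.94, 0.342, 0.003], [0.342, -0.94, -0.002], [0.002, 0.003, -1.0]]
ft_force: [0.3, -0.3, -0.7]
width: 1.002
```

```bash
cat > gl.py <<'E'
from sc import *
dd={n:grab(n) for n in("side","wrist")}
s=readout.read_state();t=s["tcp_pos"];R=s["eef_rot"];print(t,R)
tag=sys.argv[1]
W=cloud(dd["side"]);I=dd["side"]["img"].astype(int)
o=(I[...,0]>1.8*I[...,2])&(I[...,0]>40)&(W[...,2]>.11)&(abs(W[...,1]+.31)<.04)
L=(W[o]-t)@R
print("orange world med",np.median(W[o],0),W[o].min(0),W[o].max(0)); print("local med",np.median(L,0),L.min(0),L.max(0))
crop(dd["wrist"],tag+"_wrist",150,50,490,350,2); crop(dd["side"],tag+"_side",390,100,540,320,3)
E
python3 gl.py o
```

```text
[ 0.639 -0.312  0.091] [[ 0.94   0.342  0.004]
 [ 0.342 -0.94  -0.003]
 [ 0.003  0.004 -1.   ]]
orange world med [ 0.633 -0.312  0.154] [ 0.589 -0.349  0.114] [ 0.671 -0.27   0.226]
local med [-0.005 -0.002 -0.063] [-0.035 -0.052 -0.134] [ 0.019  0.046 -0.022]
```

View pics/o_wrist.png

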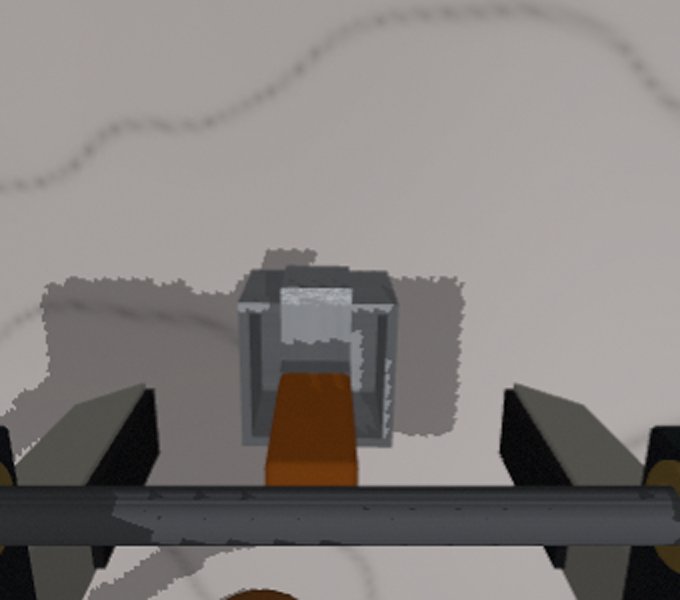

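View pics/o_side.png

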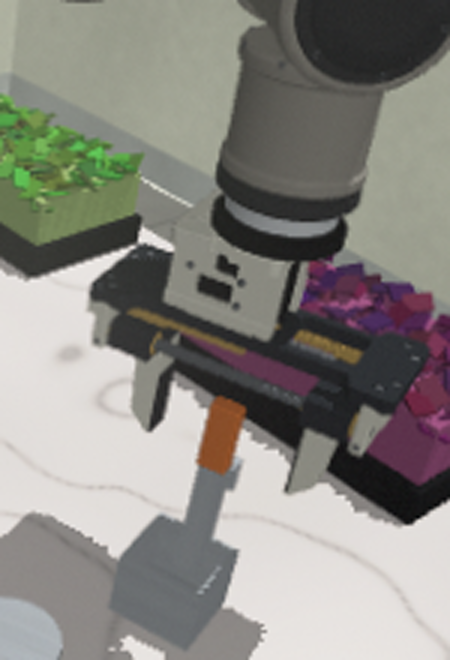

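Request:
drive_tool([
  [0,[0,2,-2],[0,0,0.007]],
  [0,[0,2,-2],[0,0,0]],
  [0,[0,0,0],[0,0,0]],
  [1,[0,0,0],[0,0,0]],
  [1,[0,0,0],[0,0,0]],
  [1,[0,0,0],[0,0,0]],
  [1,[0,0,0],[0,0,0]],
  [1,[0,0,0],[0,0,0]],
  [1,[0,0,0],[0,0,0]],
  [1,[0,0,0],[0,0,0]],
], force=40)

```text
time: 12.83
tcp_pos: [0.6399, -0.3076, 0.0881]
eef_rot: [[0.937, 0.35, 0.006], [0.35, -0.937, -0.004], [0.004, 0.005, -1.0]]
ft_force: [-0.6, 0.5, 0.3]
width: 0.541
```

Request:
drive_tool([
  [1,[0,0,0],[0,0,0]],
  [1,[0,0,0],[0,0,0]],
  [1,[0,0,0],[0,0,0]],
  [1,[0,0,5],[0,0,0]],
  [1,[0,0,5],[0,0,0]],
  [1,[0,0,5],[0,0,0]],
  [1,[0,0,5],[0,0,0]],
  [1,[0,0,5],[0,0,0]],
  [1,[0,0,0],[0,0,0]],
  [1,[0,0,0],[0,0,0]],
])

```text
time: 13.67
tcp_pos: [0.6397, -0.3076, 0.1158]
eef_rot: [[0.937, 0.35, 0.005], [0.35, -0.937, -0.003], [0.004, 0.005, -1.0]]
ft_force: [-0.4, 0.4, -1.2]
width: 0.215
```

```bash
python3 gl.py p
```

```text
[ 0.64  -0.308  0.116] [[ 0.937  0.35   0.005]
 [ 0.35  -0.937 -0.003]
 [ 0.004  0.005 -1.   ]]
orange world med [ 0.632 -0.31   0.181] [ 0.601 -0.349  0.134] [ 0.68  -0.278  0.25 ]
local med [-0.007  0.001 -0.065] [-0.036 -0.039 -0.134] [ 0.029  0.041 -0.019]
```

View pics/p_side.png

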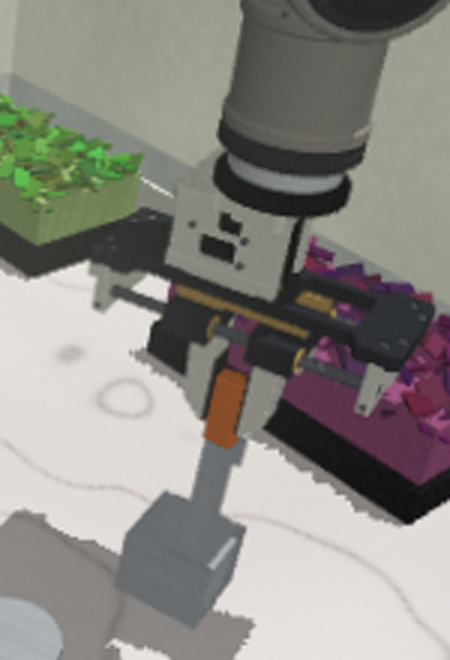

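View pics/p_wrist.png

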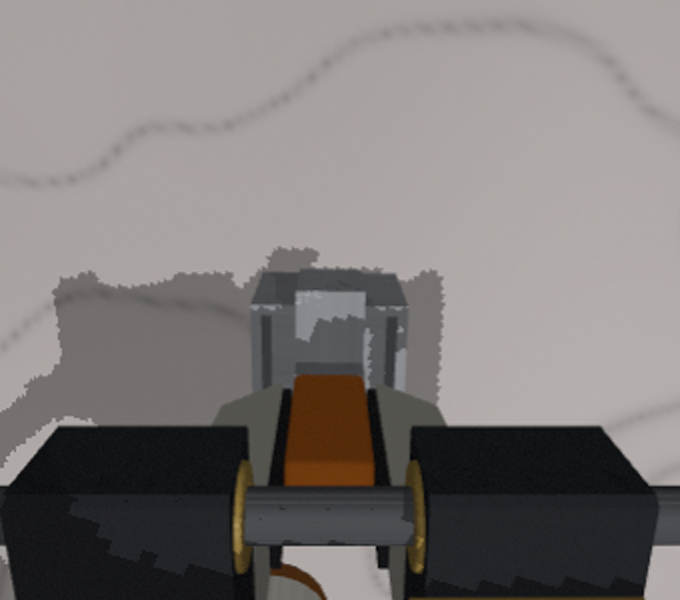

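Request:
drive_tool([
  [1,[0,0,18],[0,0,0]],
  [1,[0,0,22],[0,0,0]],
  [1,[-5,15,22],[0,0,0.05]],
  [1,[-9,25,20],[0,0,0.07]],
  [1,[-9,28,15],[0,0,0.07]],
  [1,[-9,28,5],[0,0,0.07]],
  [1,[-9,28,0],[0,0,0.07]],
  [1,[-9,28,0],[0,0,0.07]],
  [1,[-9,28,0],[0,0,0.07]],
  [1,[-9,25,0],[0,0,0.07]],
])

```text
time: 14.6
tcp_pos: [0.5659, -0.1, 0.2156]
eef_rot: [[0.612, 0.791, 0.0], [0.791, -0.612, -0.003], [-0.002, 0.002, -1.0]]
ft_force: [0.5, -0.2, -0.9]
width: 0.215
```

Request:
drive_tool([
  [1,[-7,25,0],[0,0,0.05]],
  [1,[-7,25,0],[0,0,0.04]],
  [1,[-6,22,0],[0,0,0.02]],
  [1,[-5,16,0],[0,0,0]],
  [1,[-3,8,0],[0,0,0]],
  [1,[0,0,0],[0,0,0]],
  [1,[0,0,0],[0,0,0]],
  [1,[0,0,0],[0,0,0]],
  [1,[0,0,0],[0,0,0]],
  [1,[0,0,0],[0,0,0]],
])

```text
time: 15.43
tcp_pos: [0.5338, 0.0033, 0.2154]
eef_rot: [[0.51, 0.86, -0.001], [0.86, -0.51, -0.002], [-0.002, 0.0, -1.0]]
ft_force: [0.3, 0.5, -1.6]
width: 0.213
```

```bash
python3 - <<'E'
from tf import *
dd={n:grab(n) for n in("side","wrist","scene")}
for c in(("side",),("wrist",),("scene",),("wrist","side")): tubfit([1.57,.305,.455,1.05,0],c,dd=dd)
s=readout.read_state();print(s["tcp_pos"],s["eef_rot"])
crop(dd["side"],"q_side",260,60,420,260,4);cv2.imwrite("pics/q_wrist.png",dd["wrist"]["img"][:,:,::-1])
E
```

```text
psi 90.18409034270155 L,V [0.303 0.454] th 60.406106372345 h -2.763272144492975e-05 med 0.0010034161289923897 o [ 0.582  0.105 -0.   ] rim [0.582 0.105 0.15 ]
psi 90.25718308304188 L,V [0.304 0.455] th 60.328230285513776 h 7.734881086924937e-05 med 0.00015423118385628903 o [ 0.583  0.104 -0.   ] rim [0.583 0.104 0.15 ]
psi 89.96755661565363 L,V [0.306 0.458] th 60.19208926324311 h 0.0004578972608734136 med 0.0022951707100419758 o [0.587 0.103 0.001] rim [0.587 0.103 0.151]
psi 90.20181801665676 L,V [0.303 0.456] th 60.42466881023316 h 2.6555420468677263e-05 med 0.00023242563355782564 o [ 0.583  0.104 -0.   ] rim [0.583 0.104 0.15 ]
[0.534 0.004 0.215] [[ 0.51   0.86  -0.001]
 [ 0.86  -0.51  -0.002]
 [-0.002  0.    -1.   ]]
```

View pics/q_side.png

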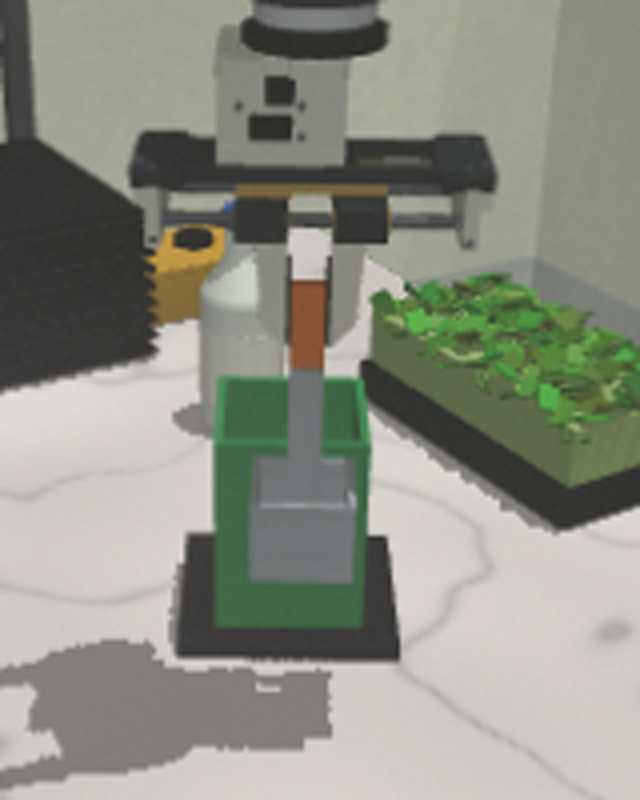

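View pics/q_wrist.png

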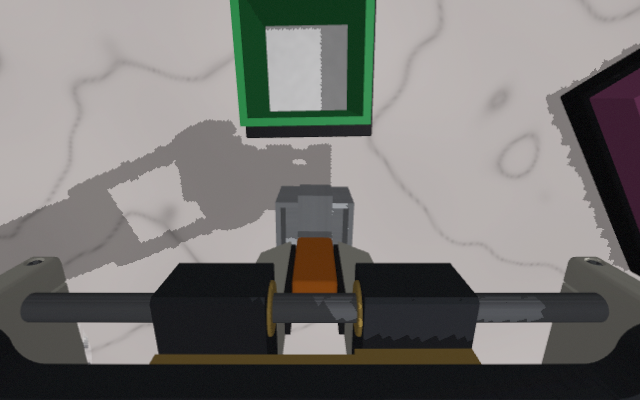

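```bash
python3 - <<'E'
from tf import *
d=grab("wrist");s=readout.read_state();t=s["tcp_pos"];R=s["eef_rot"]
W=cloud(d);L=(W-t)@R*1000
for c in(305,315,325):
    print(c,[(r,L[r,c].round().astype(int).tolist()) for r in range(180,262,4)])
print([(c,L[192,c].round().astype(int).tolist()) for c in range(270,362,6)])
crop(d,"q2",250,160,380,270,6)
d=grab("side");W=cloud(d);L=(W-t)@R*1000
print([(r,L[r,336].round().astype(int).tolist()) for r in range(126,210,5)])
E
```

```text
305 [(180, [-18, -13, 216]), (184, [29, -7, 14]), (188, [29, -7, 4]), (192, [29, -6, -5]), (196, [29, -6, -12]), (200, [26, -6, -11]), (204, [24, -6, -11]), (208, [21, -6, -11]), (212, [19, -6, -12]), (216, [16, -6, -11]), (220, [14, -6, -11]), (224, [12, -6, -12]), (228, [9, -6, -12]), (232, [7, -6, -13]), (236, [7, -6, -19]), (240, [7, -6, -26]), (244, [7, -6, -31]), (248, [7, -6, -35]), (252, [8, -6, -41]), (256, [7, -6, -44]), (260, [7, -5, -49])]
315 [(180, [-17, 0, 215]), (184, [29, -1, 15]), (188, [29, -1, 4]), (192, [29, -1, -5]), (196, [29, -1, -11]), (200, [27, -1, -13]), (204, [24, -1, -11]), (208, [21, -1, -12]), (212, [19, -1, -12]), (216, [17, -1, -12]), (220, [14, -1, -11]), (224, [12, -1, -12]), (228, [9, -1, -12]), (232, [7, -1, -13]), (236, [7, -1, -20]), (240, [7, -1, -25]), (244, [7, -1, -31]), (248, [7, -1, -35]), (252, [7, -1, -39]), (256, [7, -1, -45]), (260, [7, -1, -49])]
325 [(180, [-17, 12, 215]), (184, [-23, 12, 215]), (188, [29, 6, 5]), (192, [29, 5, -4]), (196, [29, 5, -11]), (200, [26, 5, -11]), (204, [24, 5, -12]), (208, [22, 5, -12]), (212, [19, 5, -1
[... 246 characters left out ...]
]
[(270, [-33, -58, 214]), (276, [-33, -51, 214]), (282, [7, -28, 73]), (288, [7, -23, 72]), (294, [7, -18, 73]), (300, [29, -9, -5]), (306, [29, -6, -5]), (312, [29, -2, -4]), (318, [29, 1, -5]), (324, [29, 5, -5]), (330, [29, 8, -4]), (336, [7, 17, 74]), (342, [7, 22, 75]), (348, [6, 27, 76]), (354, [-34, 50, 216]), (360, [-34, 58, 216])]
[(126, [760, 3, 214]), (131, [-3, -3, -67]), (136, [-4, -3, -56]), (141, [-7, -3, -45]), (146, [-7, -2, -33]), (151, [-11, -2, -23]), (156, [1, -2, -4]), (161, [-2, -1, 7]), (166, [2, -1, 22]), (171, [-1, -1, 34]), (176, [1, 0, 48]), (181, [3, 0, 62]), (186, [-51, 0, 45]), (191, [-54, 0, 57]), (196, [-54, 0, 70]), (201, [-54, 1, 83]), (206, [61, 3, 171])]
```

View pics/q2.png

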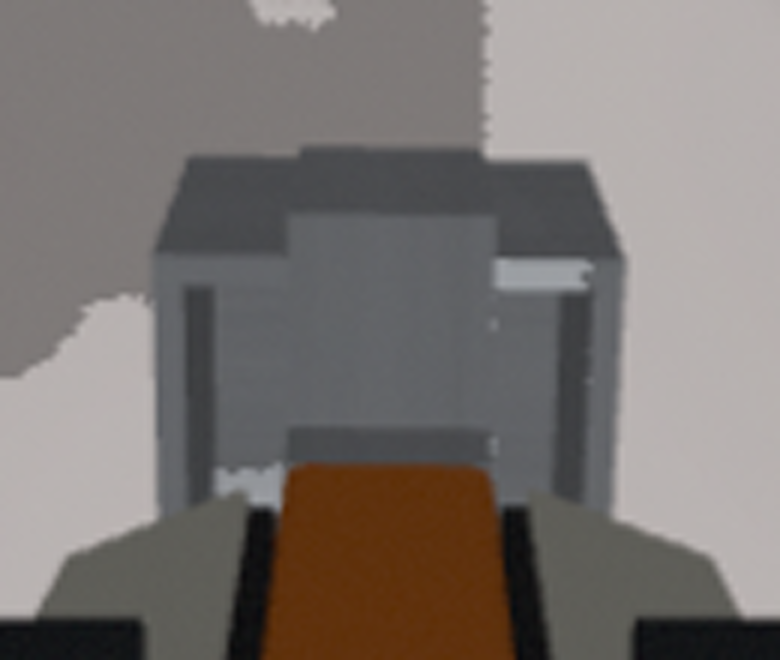

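Request:
drive_tool([
  [1,[2,5,0],[0,0,0.009]],
  [1,[2,6,0],[0,0,0.009]],
  [1,[3,7,0],[0,0,0]],
  [1,[3,7,0],[0,0,0]],
  [1,[3,7,0],[0,0,0]],
  [1,[2,5,0],[0,0,0]],
  [1,[2,4,0],[0,0,0]],
  [1,[1,2,0],[0,0,0]],
  [1,[0,0,0],[0,0,0]],
  [1,[0,0,0],[0,0,0]],
])

```text
time: 16.52
tcp_pos: [0.5537, 0.0531, 0.2152]
eef_rot: [[0.491, 0.871, -0.001], [0.871, -0.491, -0.001], [-0.002, -0.0, -1.0]]
ft_force: [0.3, 0.4, -2.1]
width: 0.216
```

```bash
cat > ck.py <<'E'
from tf import *
dd={n:grab(n) for n in("side","wrist")}
x,(Rt,o)=tubfit([1.57,.305,.455,1.05,0],("wrist","side"),dd=dd)
s=readout.read_state();t=s["tcp_pos"];R=s["eef_rot"];print(t,R,s["ft_force"])
thr=t+R@[.0155,0,-.0055]; print("throat in tub frame mm",(thr-o)@Rt*1000)
crop(dd["side"],sys.argv[1]+"_side",260,60,420,260,4);cv2.imwrite("pics/%s_wrist.png"%sys.argv[1],dd["wrist"]["img"][:,:,::-1])
E
python3 ck.py r
```

```text
psi 90.10100647247765 L,V [0.305 0.455] th 60.240146233523895 h -3.8909299596602555e-05 med 0.0002792039361262551 o [ 0.583  0.104 -0.   ] rim [0.583 0.105 0.15 ]
[0.554 0.053 0.215] [[ 0.491  0.871 -0.001]
 [ 0.871 -0.491 -0.001]
 [-0.002 -0.    -1.   ]] [-0.193 -0.116 -0.924]
throat in tub frame mm [ -0.207 -44.297 220.762]
```

View pics/r_wrist.png

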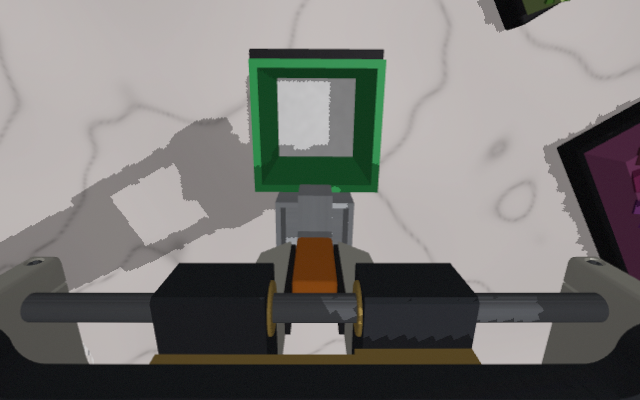

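Request:
drive_tool([
  [1,[-1,-2,0],[0,0,0]],
  [1,[0,0,-6],[0,0,0]],
  [1,[0,0,-7],[0,0,0]],
  [1,[0,0,-8],[0,0,0]],
  [1,[0,0,-8],[0,0,0]],
  [1,[0,0,-7],[0,0,0]],
  [1,[0,0,-5],[0,0,0]],
  [1,[0,0,-3],[0,0,0]],
  [1,[0,0,0],[0,0,0]],
  [1,[0,0,0],[0,0,0]],
])

```text
time: 17.45
tcp_pos: [0.5511, 0.0492, 0.165]
eef_rot: [[0.493, 0.87, -0.004], [0.87, -0.493, -0.002], [-0.003, -0.003, -1.0]]
ft_force: [-0.3, 0.8, -1.1]
width: 0.215
```

```bash
python3 ck.py s
```

```text
psi 90.05431605515979 L,V [0.305 0.455] th 60.323838074299346 h -9.425585282097116e-05 med 0.00019639280608657605 o [ 0.583  0.104 -0.   ] rim [0.583 0.105 0.15 ]
[0.551 0.049 0.165] [[ 0.493  0.87  -0.003]
 [ 0.87  -0.493 -0.002]
 [-0.003 -0.002 -1.   ]] [-0.042  0.12  -1.064]
throat in tub frame mm [ -0.587 -48.591 170.876]
```

View pics/s_wrist.png

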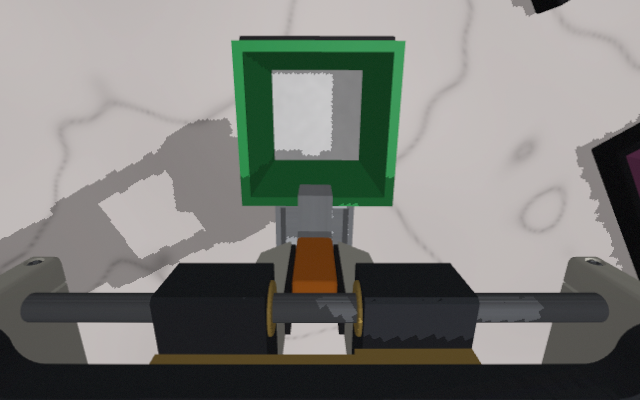

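View pics/s_side.png

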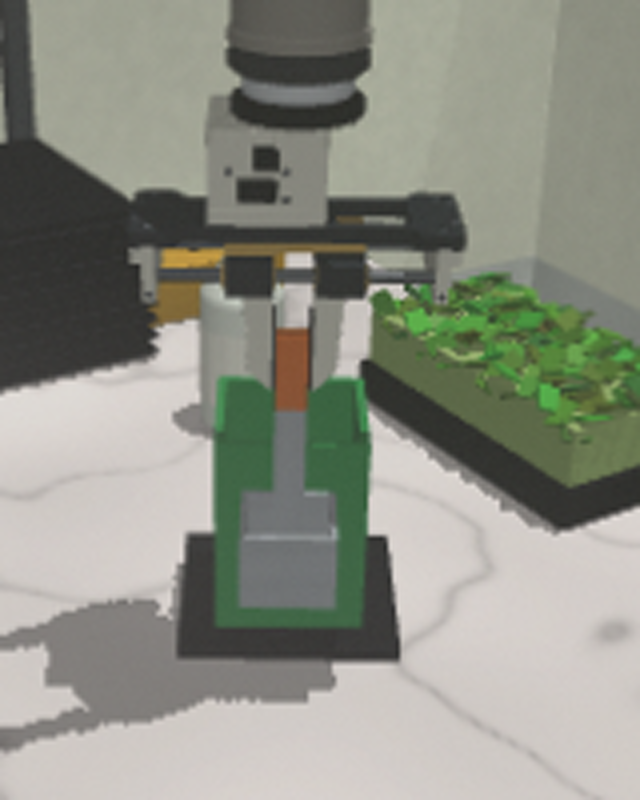

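Request:
drive_tool([
  [1,[0.7,1.3,0],[0,0,0]],
  [1,[0,0,-3],[0,0,0]],
  [1,[0,0,-3],[0,0,0]],
  [1,[0,0,-3],[0,0,0]],
  [1,[0,0,-3],[0,0,0]],
  [1,[0,0,-2],[0,0,0]],
  [1,[0,0,-2],[0,0,0]],
  [1,[0,0,-1.5],[0,0,0]],
  [1,[0,0,0],[0,0,0]],
  [1,[0,0,0],[0,0,0]],
])

```text
time: 18.38
tcp_pos: [0.5527, 0.0507, 0.147]
eef_rot: [[0.493, 0.87, -0.001], [0.87, -0.493, -0.002], [-0.002, -0.0, -1.0]]
ft_force: [-0.3, 0.3, -0.1]
width: 0.215
```

```bash
python3 ck.py t
```

```text
psi 90.0284340415862 L,V [0.305 0.455] th 60.303566129634085 h -0.00010516326555387358 med 0.00019026038363306047 o [ 0.583  0.105 -0.   ] rim [0.583 0.105 0.15 ]
[0.553 0.051 0.147] [[ 0.493  0.87  -0.001]
 [ 0.87  -0.493 -0.002]
 [-0.002  0.    -1.   ]] [-0.012 -0.674 -1.448]
throat in tub frame mm [ -0.025 -46.479 152.728]
```

View pics/t_wrist.png

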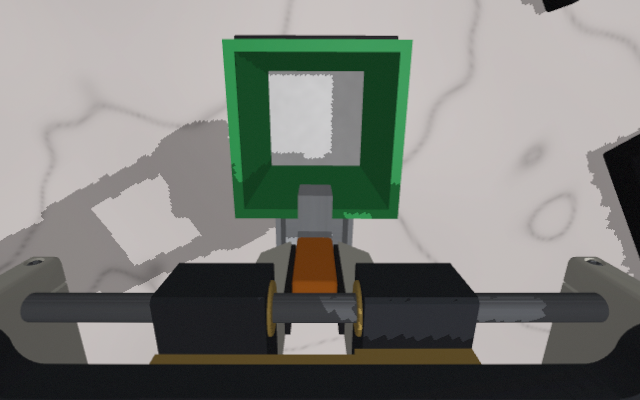

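Request:
drive_tool([
  [1,[0,0,-1],[0,0,0]],
  [1,[0,0,-1],[0,0,0]],
  [1,[0,0,-1],[0,0,0]],
  [1,[0,0,0],[0,0,0]],
  [1,[0,0,0],[0,0,0]],
  [1,[0,0,0],[0,0,0]],
  [1,[0,0,0],[0,0,0]],
  [1,[0,0,0],[0,0,0]],
  [1,[0,0,0],[0,0,0]],
  [1,[0,0,0],[0,0,0]],
])

```text
time: 19.32
tcp_pos: [0.5532, 0.0507, 0.1445]
eef_rot: [[0.493, 0.87, 0.001], [0.87, -0.493, -0.002], [-0.001, 0.001, -1.0]]
ft_force: [-0.5, -0.1, -1.1]
width: 0.217
```

Request:
drive_tool([
  [1,[0,0,-1],[0,0,0]],
  [1,[0,0,-1],[0,0,0]],
  [1,[0,0,0],[0,0,0]],
  [1,[0,0,0],[0,0,0]],
  [1,[0,0,0],[0,0,0]],
  [1,[0,0,0],[0,0,0]],
  [1,[0,0,0],[0,0,0]],
  [1,[0,0,0],[0,0,0]],
  [1,[0,0,0],[0,0,0]],
  [1,[0,0,0],[0,0,0]],
])

```text
time: 20.15
tcp_pos: [0.5533, 0.0506, 0.1445]
eef_rot: [[0.493, 0.87, 0.002], [0.87, -0.493, -0.002], [-0.001, 0.003, -1.0]]
ft_force: [-1.2, -0.5, -0.8]
width: 0.214
```

Request:
drive_tool([
  [1,[0,0,-1.5],[0,0,0]],
  [1,[0,0,0],[0,0,0]],
  [0.7,[0,0,0],[0,0,0]],
  [0.7,[0,0,0],[0,0,0]],
  [0.7,[0,0,0],[0,0,0]],
  [0.5,[0,0,0],[0,0,0]],
  [0.5,[0,0,0],[0,0,0]],
  [0.3,[0,0,0],[0,0,0]],
  [0.3,[0,0,0],[0,0,0]],
  [0.3,[0,0,0],[0,0,0]],
])

```text
time: 20.98
tcp_pos: [0.554, 0.0505, 0.1445]
eef_rot: [[0.493, 0.87, 0.004], [0.87, -0.493, -0.002], [0.0, 0.005, -1.0]]
ft_force: [-0.0, 0.4, -0.1]
width: 0.615
```

```bash
python3 ck.py v
```

```text
psi 90.0145147146083 L,V [0.305 0.455] th 60.27540766368319 h -0.0001255809134530488 med 0.00018914561844934896 o [ 0.583  0.105 -0.   ] rim [0.583 0.105 0.15 ]
[0.554 0.05  0.145] [[ 0.493  0.87   0.004]
 [ 0.87  -0.493 -0.002]
 [ 0.     0.005 -1.   ]] [-0.313 -0.617  1.449]
throat in tub frame mm [  1.111 -46.081 150.193]
```

View pics/v_wrist.png

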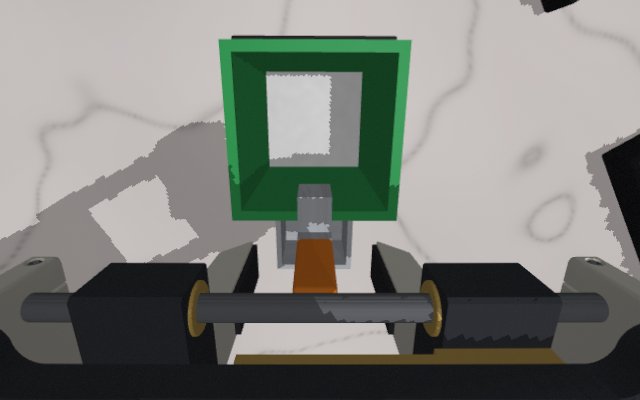

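View pics/v_side.png

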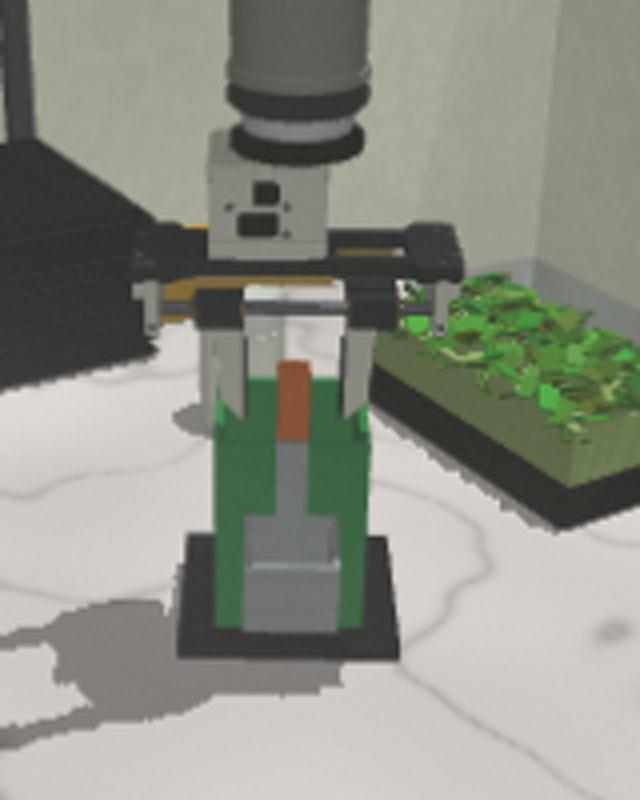

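Request:
drive_tool([
  [0,[0,0,0],[0,0,0]],
  [0,[0,0,3],[0,0,0]],
  [0,[0,0,6],[0,0,0]],
  [0,[0,0,10],[0,0,0]],
  [0,[0,0,12],[0,0,0]],
  [0,[0,0,15],[0,0,0]],
  [0,[0,0,15],[0,0,0]],
  [0,[0,0,15],[0,0,0]],
  [0,[0,0,15],[0,0,0]],
  [0,[0,0,10],[0,0,0]],
])

```text
time: 21.92
tcp_pos: [0.5526, 0.0505, 0.2542]
eef_rot: [[0.493, 0.87, 0.003], [0.87, -0.493, -0.002], [-0.0, 0.004, -1.0]]
ft_force: [0.2, -0.0, -0.4]
width: 1.0
```

Request:
drive_tool([
  [0,[-10,-10,10],[0,0,0]],
  [0,[-15,-15,10],[0,0,0]],
  [0,[-20,-20,0],[0,0,0]],
  [0,[-20,-20,0],[0,0,0]],
  [0,[-15,-15,0],[0,0,0]],
  [0,[0,0,0],[0,0,0]],
  [0,[0,0,0],[0,0,0]],
  [0,[0,0,0],[0,0,0]],
  [0,[0,0,0],[0,0,0]],
  [0,[0,0,0],[0,0,0]],
])

```text
time: 22.75
tcp_pos: [0.4729, -0.0306, 0.2881]
eef_rot: [[0.49, 0.871, 0.023], [0.872, -0.49, -0.005], [0.007, 0.022, -1.0]]
ft_force: [1.4, -0.8, 0.4]
width: 1.0
```

```bash
python3 ck.py w; python3 - <<'E'
from h import *
d=grab("scene","w_scene"); grab("side","w_fside")
E
```

```text
psi 90.14773903762713 L,V [0.304 0.455] th 60.30841373376115 h -7.457724508746485e-05 med 0.0006456896844655793 o [ 0.583  0.104 -0.   ] rim [0.583 0.105 0.15 ]
[ 0.473 -0.031  0.288] [[ 0.49   0.871  0.022]
 [ 0.872 -0.49  -0.005]
 [ 0.007  0.021 -1.   ]] [-0.018  0.728  0.215]
throat in tub frame mm [ -28.983 -156.829  293.231]
```

View pics/w_wrist.png

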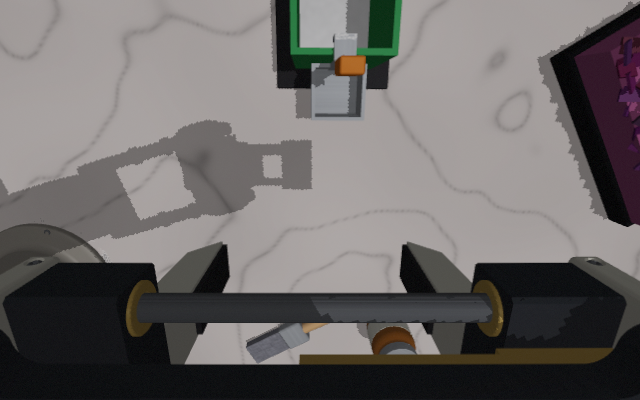

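View pics/w_side.png

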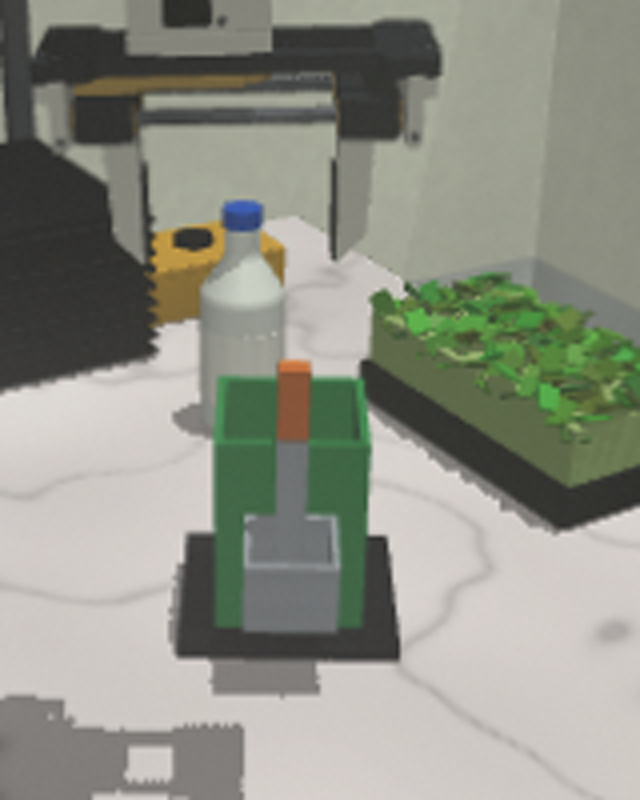

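View pics/w_scene.png

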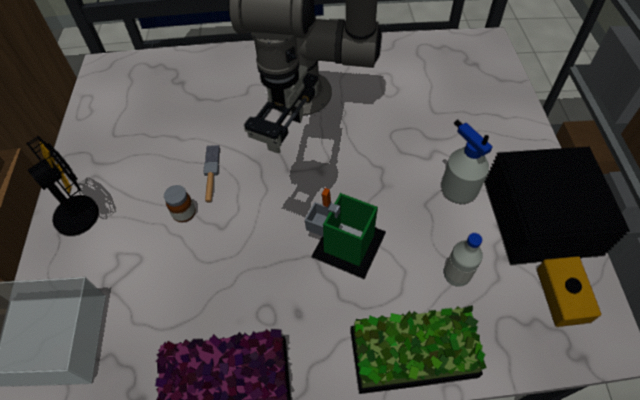

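```bash
python3 - <<'E'
from cell import workorder
print(workorder.finish_job())
E
```

```text
the job is handed in; nothing more can be done
None
```

The tub is standing upright on its foot, and the scoop hangs by its hook over the tub's -y wall with the cup outside. I let go of it, backed the arm clear and handed the job in at about 23 s.

**Tub:** I tipped it up with the half-open fingers behind the foot's upper edge, then let its wall lean on the fingers and eased it down. The low edge slid about 16 mm toward the mouth side on the way. The highest wrist force I read was about 6 N, checked only at the end of each move.

**Last checks:**
- **Tub pose:** the fit gave an upright angle of 90.1°, the underside at 0 mm and the rim at 150 mm, centred near (0.583, 0.104).
- **Scoop:** the last measurement, just after release, put the throat at 150 mm height, 46 mm out from the tub's centre (the wall's middle is at 47). After the arm backed off I checked only the pictures, which show it hanging straight.
- **Other objects:** in the scene picture, the jar, bottle, sprayer and brush look to be where they started.

**What disagreed:**
- **Fingertips:** the cameras put them about 36 mm short of the reported TCP. The first try therefore stopped above the foot without touching it. I planned the rest with that correction.
- **Drift:** the arm drifted about 20 mm while still settling above the scoop. I corrected this before gripping.
- **Grip height:** in the hand, the scoop sat about 6 mm from where I expected it vertically. I used the wrist camera's measurement instead.
- **Early tub fits:** fits that included the scene camera just after the tub came upright put it about 8 mm too high. The side and wrist cameras agreed on 0.

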